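Step a coupon carrier under a spring probe

ROBOT

A 7-joint arm with a two-finger parallel gripper is mounted at the origin on a cart in front of the work surface, level with it; the furniture and walls round the work are solid. World frame = base frame: x ahead of the robot, y to its left, z up, the work surface at z = 0. Lengths are in m, angles in degrees, forces in N, time in s.
With the tool pointing down it reaches from about 0.425 to 0.875 m from the base axis. Payload 4.7 kg.
Tool frame: the origin (TCP) lies at the very end of the fingers, on their centre line; the grasp point (between the pads) lies env.tcp_to_grasp behind it (env.tcp_to_grasp is the distance from the TCP to the grasp point, in m); z points along the fingers, x is the direction in which the jaws open and shut, and the axes are right-handed (so a half turn about z gives the same grasp; the last joint's range is limited). The gripper opens to 87 mm and grips with 3 to 60 N. Pads are 19 mm wide; open, the fingers measure 117 mm over their backs; the gripper's body (75 mm by 190 mm) begins 51 mm behind the grasp point.
Start: joints at [-64.223, 18.392, -4.016, 83.108, 1.295, 78.541, -3.26], TCP at [0.274, 0.589, 0.202] pointing down, gripper open.
Joint ranges: [-163.93, 163.93], [-17.29, 119.83], [-79.2, 71.16], [3.27, 140.29], [-89.18, 269.18], [5.43, 117.66], [-154.24, 154.24]. Speed limits (degrees/s): [147.25, 147.25, 180, 180, 180, 180, 180].

INTERFACE

Orientations are given as [roll, pitch, yaw] about the fixed x, y, z axes, in that order (R = Rz(yaw) Ry(pitch) Rx(roll)).
In Python, from cell import env gives the robot as it stands. The module is installed in compiled form; this text tells all that it offers.
- The arm moves only by the tool send_rows, never from a script. Its argument "steps" is a list of rows, each a list of 3 entries, a list of its own where there are three numbers: the shift along the tool's x, y, z in m, then the turn, a rotation vector about the tool's x, y, z in rad, then the finger opening in m, from 0 to 0.087. A call has exactly 5 rows; each row is the pose to reach, as a shift and turn from the pose commanded when the call began, along the tool's axes at that moment; what a row does not reach only later rows make up. A row lasts 1/12 s, in which the tool goes at most 41.7 mm and 7.16 degrees, less where a joint would pass 70% of its speed; a pose out of reach is approached as far as the arm can. A call with a gripper value outside its range is refused whole. The fingers move at their own pace and stop on an object; "grip_force" is the grip in N (left out, the last holds). Time passes only in rows, so rows that repeat a pose let the fingers close, or fill a call up. It gives the time, the measured TCP pose, the force and the opening at its end, in the units of the state.
- env.get_obs(): the state, without advancing time (a new reading comes with each control period).
- env.read_camera(name): name is "scene" or "top" or "wrist"; returns a dict with "pixels" (400x640x3 uint8, red, green, blue), "fx", "fy", "cx", "cy" (pixels), "position" and "rotation" of the camera in the world. Camera axes: x right, y up, looking along -z (the intrinsics and any distortion apply to the point x, -y, -z); pixel columns grow to the right and rows downward; lengths in m; the calibration is good to about 2 mm. A picture is of the moment at which its call begins. There is no depth.
- env.sign_off(): hands the job in, once; it reports no verdict.
The state is a dict: "time_s": time; "qpos": joint angles; "joint_velocities": joint speeds; "effort": joint torques, N m; "tool_pos": TCP position; "tool_rot": TCP orientation; "force": force on the tool from outside, world axes, zero at the start; "wrist_torque": the same for the moment, N m; "grip_width": finger opening in m.
Only numpy, scipy, OpenCV 4.12 (cv2) and the standard library are available. Lean on these libraries where they do the work, as an engineer would, in place of code of your own. Each camera call takes 0.05 s, during which the arm holds its last target.

TASK

Take contact readings on two of the coated coupons on the x-y stage. Slide the carrier until the round coupon's copper pad is under the needle of the fixed probe and press the probe's cap right down for about a second; let it spring up, then do the same for the square coupon and leave the carrier standing there with the probe up. Do not touch the two narrow strips with the needle, keep every coupon lying in its pocket and leave the things beside the stage where they are.

Things in the scene. Friction and masses are not known exactly. Their poses are not given: they have to be found in the camera images.
- stage: Fixed grey base plate, 164 x 160 mm, of the manual x-y stage. Origin on the bench in the middle of the plate; its x axis points from the push plate towards the probe stand (away from the robot), y left, z up. Its slides move along these axes.
- probe_stand: Fixed probe stand behind the stage. Origin on the bench exactly under the needle; x axis points from the needle to the column, which stands with foot (54 x 58 mm) and collar (36 mm wide, top 114 mm above the bench, post to 122) 142 mm along +x. An 18 mm wide arm, top 110 mm above the bench, leads to the needle's sleeve (25 mm diameter, top 118 mm above the bench).
- slide_x (a joint): Lower slide: position of the carrier along the stage's x axis, m; + is away from the push plate, towards the stand; travel -0.040 to 0.040; starts at 0. About 2.5 N of friction; stays where it is left. At 0 of both slides the carrier's middle (between its four pockets) is above the stage's origin.
- slide_y (a joint): Upper slide: position of the carrier along the stage's y axis (+ is left), m; travel -0.040 to 0.040; starts at 0; friction about 2.5 N, stays where it is left.
- push_plate (a point): Upright dark steel plate at the carrier's front: 90 mm wide along stage y, 6 mm thick (10 at its round top edge), from 38 to 84 mm above the bench; point at its middle, 64 mm up, stage axes. Push its front or back face (x) or its two ends (y). It stands on a flat tongue (56 mm wide, top 44 mm above the bench), 58 mm clear of the carrier's body, its middle 122 mm in front of the carrier's middle.
- plunger (a joint): How far the probe's cap is pressed down, m: 0 up (sprung), 0.012 fully down on its stop. The needle reaches a coupon at 0.008 and then springs back inside the plunger. Fully down takes about 5 N.
- probe_cap (a point): Middle of the top face of the probe's black cap, 32 mm diameter, 146 mm above the bench when up; press it straight down.
- needle_tip (a point): Lower end of the brass needle, 5 mm diameter with a round end; 59 mm above the bench when up (the coupons' tops are at 51 mm).
- needle: The brass needle of the probe (this point is the stand's origin, on the bench under the tip, when the probe is up).
- disc: Round metal coupon, 44 mm diameter, 5 mm thick, with a 10 mm copper pad in the middle of its top; origin at the centre of its underside. Loose in one of the carrier's four pockets (46 mm square, 4 mm deep, centres 26 mm either side of the carrier's middle in x and y, floor 46 mm above the bench); which coupon is in which pocket varies.
- square: The square coupon, 44 x 44 x 5 mm, with the same copper pad; origin at the centre of its underside. Loose in another pocket.
- strip_1: A narrow strip coupon, 44 x 18 x 5 mm, with the same pad; not to be probed. Origin at the centre of its underside.
- strip_2: The other narrow strip coupon, 44 x 18 x 5 mm; not to be probed. Origin at the centre of its underside.
- meter: Multimeter, 142 x 68 x 43 mm, lying on the bench to the left of the stage; leave it. Origin at the centre of its underside.
- tweezers: Tweezers 140 mm long, on the bench to the right of the stage; leave them. Origin at the centre of the underside.
- petri: Petri dish, 92 mm diameter, 15 mm high, on the bench to the right of the stage; leave it. Origin at the centre of its underside.
Not all that is in view belongs to the job. What is shaped like the square but red or turquoise is not meant.

How it is judged:
By the outcome, as a careful person would: the job done as asked, in the order asked, and still so for the second after the job is handed in, with the robot touching nothing.
It also fails if it takes over 72 s, if anything falls off the work surface, if the arm or the gripper's body presses on something with over 40 N, if the wrist force passes 120 N, or if a joint passes its speed limit or range.

## Working session

There is one attempt and no reset: what is moved stays moved. The work goes in short steps, Python scripts to look and compute and a tool call to move; the robot and the scene stay as the last step left them, time stands still between calls to the robot, and variables do not carry over. Pictures are saved under pics/ and viewed, and the job is handed in when it is done.

Besides the shell and the picture viewer there is one more tool, called after "Call:" as name(argument=value, ...), one argument or row to a line, values as JSON. send_rows: Moves the arm, as the interface text tells. Its arguments: {"type":"object","properties":{"steps":{"type":"array"},"grip_force":{"type":"number"}},"required":["steps"]}

```bash
mkdir -p pics; ls; cat > h.py <<'E'
from cell import env
import numpy as np, cv2
def snap(n,f):
    d=env.read_camera(n); cv2.imwrite('pics/'+f+'.png',d['pixels'][:,:,::-1]); np.savez('pics/'+f+'.npz',**{k:d[k] for k in d}); return d
def ray(d,u,v):
    x=(u-float(d['cx']))/float(d['fx']); y=(v-float(d['cy']))/float(d['fy'])
    return np.array(d['position']),np.array(d['rotation'])@np.array([x,-y,-1.])
def onz(d,u,v,z):
    p,r=ray(d,u,v); return p+r*(z-p[2])/r[2]
def proj(d,P):
    c=np.array(d['rotation']).T@(np.array(P)-np.array(d['position']))
    return float(d['cx'])+float(d['fx'])*c[0]/-c[2], float(d['cy'])-float(d['fy'])*c[1]/-c[2]
E
python3 - <<'E'
from h import *
print(env.get_obs(), env.tcp_to_grasp)
for n in ['scene','top','wrist']:
    d=snap(n,n+'0'); print(n,{k:(v if k!='pixels' else 0) for k,v in d.items()})
E
```

```text
pics
{'time_s': 0.0, 'qpos': array([-64.22312375,  18.43919739,  -4.01462128,  83.17448222,
         1.29748542,  78.53909343,  -3.25875585]), 'joint_velocities': array([-0.00520108, -0.00215532, -0.06722258,  0.04171544, -0.07265016,
        0.00032926,  0.09312887]), 'effort': array([ 2.05362194e-04, -4.91298294e+01, -4.04154276e-01, -3.12532425e+01,
       -6.41836273e-02,  4.36759565e-02,  1.65912284e-04]), 'tool_pos': array([0.27421114, 0.58869211, 0.20126354]), 'tool_rot': array([1.79991640e+02, 1.07398668e-01, 6.50337328e+01]), 'force': array([ 0.26715471, -0.72951243,  0.41543834]), 'wrist_torque': array([-0.02741147,  0.0764155 , -0.02393692]), 'grip_width': 0.08654495959794055} 0.0187
scene {'pixels': 0, 'fx': 378.3676597461122, 'fy': 378.3676597461122, 'cx': 320.56344743493463, 'cy': 198.26620434604848, 'position': array([ 0.26540211, -0.5423691 ,  0.79505742]), 'rotation': array([ 3.71770777e+01, -2.72905012e-02, -3.68292131e+01])}
top {'pixels': 0, 'fx': 486.8424327863529, 'fy': 486.8424327863529, 'cx': 319.3205780820743, 'cy': 204.13334613238555, 'position': array([ 0.51187256, -0.13575555,  1.0561458 ]), 'rotation': array([  2.758499  ,  -0.25502071, -90.97916118])}
wrist {'pixels': 0, 'fx': 341.33878032974394, 'fy': 341.33878032974394, 'cx': 315.55670726431276, 'cy': 198.35688333842577, 'position': array([0.20919417, 0.6195164 , 0.38446393]), 'rotation': array([-15.14627392,   0.13510783,  65.06234835])}
```

```bash
cat >> h.py <<'E'
from scipy.spatial.transform import Rotation as Ro
def RM(d): return Ro.from_euler('xyz',np.array(d['rotation']),degrees=True).as_matrix()
def ray(d,u,v):
    x=(u-float(d['cx']))/float(d['fx']); y=(v-float(d['cy']))/float(d['fy'])
    return np.array(d['position']),RM(d)@np.array([x,-y,-1.])
def proj(d,P):
    c=RM(d).T@(np.array(P)-np.array(d['position']))
    return float(d['cx'])+float(d['fx'])*c[0]/-c[2], float(d['cy'])-float(d['fy'])*c[1]/-c[2]
E
```

```text
(no output)
```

View pics/scene0.png

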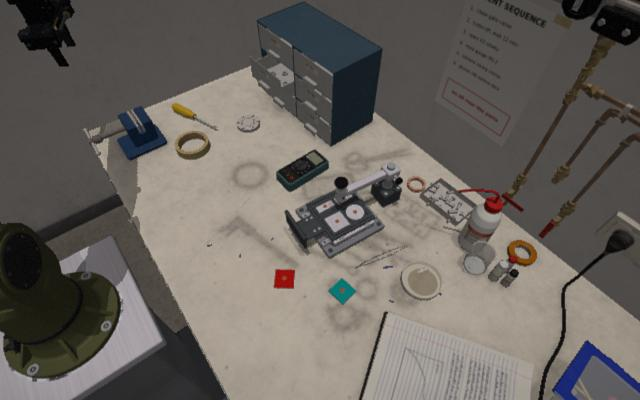

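View pics/top0.png

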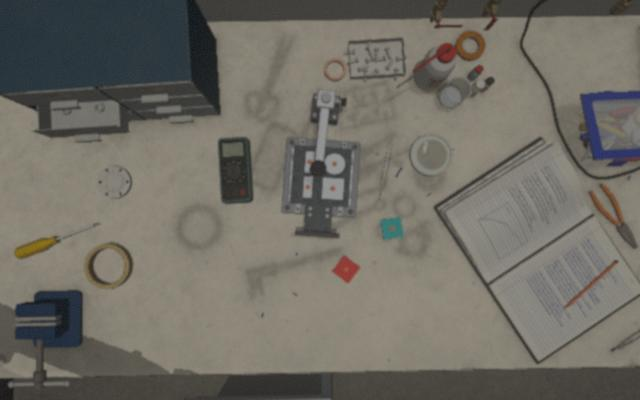

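View pics/wrist0.png

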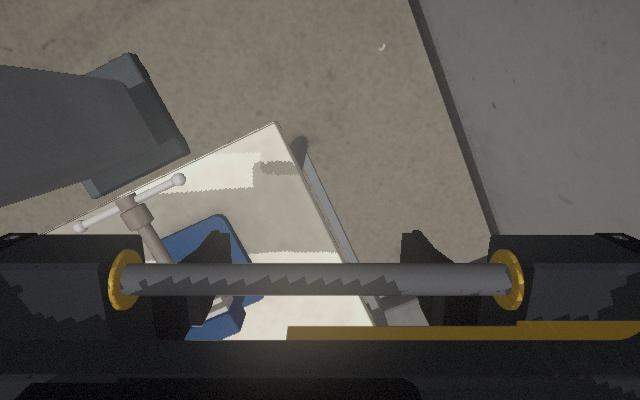

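```bash
python3 - <<'E'
from h import *
a=cv2.imread('pics/top0.png')[80:250,260:380]; cv2.imwrite('pics/topz.png',cv2.resize(a,None,fx=3.5,fy=3.5,interpolation=cv2.INTER_CUBIC))
a=cv2.imread('pics/scene0.png')[150:310,260:420]; cv2.imwrite('pics/scenez.png',cv2.resize(a,None,fx=3.7,fy=3.7,interpolation=cv2.INTER_CUBIC))
E
```

```text
(no output)
```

View pics/topz.png

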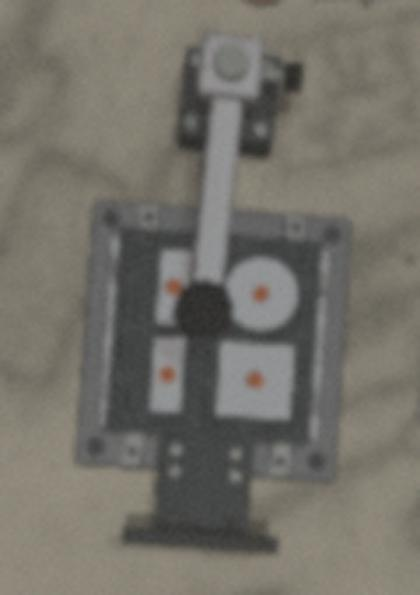

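View pics/scenez.png

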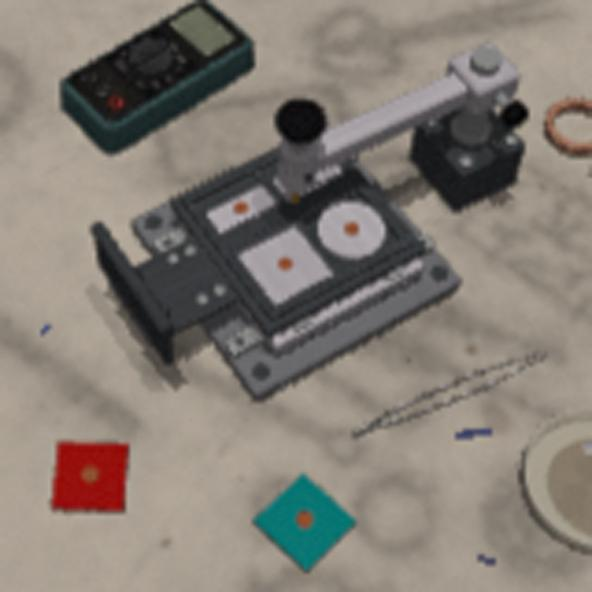

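```bash
cat > m.py <<'E'
from h import *
def pads(d,lo,hi,z=0.051):
    im=np.array(d['pixels']); hsv=cv2.cvtColor(im,cv2.COLOR_RGB2HSV)
    m=((hsv[...,0]<=16)&(hsv[...,1]>110)&(hsv[...,2]>90)).astype(np.uint8)
    n,l,s,c=cv2.connectedComponentsWithStats(m)
    out=[]
    for i in range(1,n):
        u,v=c[i]
        if lo[0]<u<hi[0] and lo[1]<v<hi[1] and s[i,4]>=3:
            ys,xs=np.nonzero(l==i); w=hsv[ys,xs,1].astype(float)-90
            u,v=(xs*w).sum()/w.sum(),(ys*w).sum()/w.sum()
            out.append((u,v,s[i,4],*onz(d,u,v,z)[:2]))
    return np.array(out)
def cap(d,lo,hi,z=0.146):
    im=np.array(d['pixels']); g=im.max(axis=2); m=(g<38).astype(np.uint8)
    n,l,s,c=cv2.connectedComponentsWithStats(m[lo[1]:hi[1],lo[0]:hi[0]])
    i=1+np.argmax(s[1:,4]); u,v=c[i]+np.array(lo); return u,v,s[i],onz(d,u,v,z)
E
python3 - <<'E'
from m import *
t=np.load('pics/top0.npz'); s=np.load('pics/scene0.npz')
np.set_printoptions(precision=4,suppress=True)
print(pads(t,(290,140),(350,210))); print(pads(s,(310,190),(370,240)))
print(cap(t,(305,155),(332,182))); print(cap(s,(330,172),(352,192)))
g=t['pixels'].max(axis=2); print(g[155:182:2,305:332:2])
g=s['pixels'].max(axis=2); print(g[172:192,330:352])
E
```

```text
[[309.6667 161.5632   5.       0.649   -0.1225]
 [334.3603 163.4779   4.       0.6442  -0.1737]
 [307.4575 186.4967   4.       0.5972  -0.1171]
 [332.4795 188.3904   4.       0.5924  -0.1689]]
[[324.6677 205.6032   5.       0.5985  -0.1148]
 [354.775  211.4306   6.       0.646   -0.172 ]
 [336.7221 220.6344   5.       0.5948  -0.1669]]Traceback (most recent call last):
  File "<stdin>", line 5, in <module>
  File "m.py", line 17, in cap
    i=1+np.argmax(s[1:,4]); u,v=c[i]+np.array(lo); return u,v,s[i],onz(d,u,v,z)
        ~~~~~~~~~^^^^^^^^^
    return _wrapfunc(a, 'argmax', axis=axis, out=out, **kwds)
    return bound(*args, **kwds)
ValueError: attempt to get argmax of an empty sequence
```

```bash
python3 - <<'E'
from m import *
t=np.load('pics/top0.npz'); s=np.load('pics/scene0.npz')
np.set_printoptions(precision=4,suppress=True,linewidth=200)
g=t['pixels'].max(axis=2); print(g[158:182,306:332])
g=s['pixels'].max(axis=2); print(g[172:206,328:354])
E
```

```text
[[137 146 144 143 145 140 138 122 103 115 133 142 142 145 151 145 143 117  98 107 128 142 147 148 148 150]
 [135 142 140 138 144 137 133 121 102 102 117 125 123 125 134 140 138 119 107 123 140 147 150 148 150 146]
 [131 133 136 135 138 136 126 116  87  80  87  91  88  96 106 118 118 108 111 131 147 149 150 150 149 147]
 [129 132 135 138 133 126 112  96  73  60  61  61  58  60  72  82  85  86 109 138 146 149 148 147 149 148]
 [129 137 136 139 130 113  91  75  53  54  46  50  45  48  53  49  58  68  97 129 147 148 149 148 150 145]
 [137 140 139 135 127 101  68  52  49  51  50  49  51  50  52  50  52  54  83 117 144 148 151 148 148 141]
 [137 143 143 135 115  82  58  46  50  51  46  53  52  51  46  50  49  53  70 104 137 146 148 150 147 144]
 [144 147 146 132 105  71  50  50  53  50  51  51  50  51  51  50  50  54  63  91 126 142 148 147 148 145]
 [143 149 148 127  89  59  48  49  48  51  51  51  53  52  50  49  49  45  54  78 111 141 147 150 150 148]
 [146 146 140 119  83  55  53  48  49  52  54  48  49  52  52  47  54  47  52  68 105 136 146 148 149 149]
 [148 149 136 109  72  52  50 
[... 4407 characters left out ...]
  87  85  69  63  76  92  89  97  59  32  29  30  32  30]
 [ 81  98 112  84  59  56  79 118 107  87  84  86  87  87  83  89  80  95  65  41  31  29  30  30  31  28]
 [133 147 150 133  81  56  59  88 121  94  86  84  85  89  79  95  60  41  33  30  28  29  29  30  31  33]
 [165 154 149 148 113  76  55  61  80  86  82  78  77  84  56  41  30  30  29  28  31  31  30  30  36  47]
 [154 150 149 151 148 114  70  54  52  73  74  77  66  41  33  27  29  30  30  30  35  33  40  46  48  61]
 [153 150 149 149 151 139  85  52  36  49  57  69  58  31  26  30  31  28  31  35  42  51  65  82 103 104]
 [158 151 149 146 137 113  69  43  30  30  30  35  31  29  29  30  33  33  41  40  52  99 122 132 171 175]]
```

```bash
python3 - <<'E'
from m import *
t=np.load('pics/top0.npz'); s=np.load('pics/scene0.npz')
np.set_printoptions(precision=4,suppress=True,linewidth=200)
for nm,d,lo,hi,z,th,sg in [('t',t,(300,150),(335,178),.146,56.5,1),('s',s,(326,170),(356,189),.146,30,1)]:
    g=cv2.GaussianBlur(d['pixels'].max(axis=2),(0,0),0.7)
    m=(g<th).astype(np.uint8); n,l,st,c=cv2.connectedComponentsWithStats(m[lo[1]:hi[1],lo[0]:hi[0]])
    i=1+np.argmax(st[1:,4]); print(nm,st[i],c[i]+lo)
for c in [(317.6,168.5)]: print('cap top',onz(t,*c,.146))
for c in [(341,182.3)]: print('cap scene',onz(s,*c,.146))
print('tip scene',onz(s,339.8,203.2,.0605))
# projections back
P=pads(t,(290,140),(350,210))[:,3:]; print(P.mean(0)); 
e=P[0]-P[2]+P[1]-P[3]; print('yaw x', np.degrees(np.arctan2(e[1],e[0]))); e=P[0]-P[1]+P[2]-P[3]; print(np.degrees(np.arctan2(-e[0],e[1])))
print('col top',onz(t,260+230/3.5,80+62/3.5,.122))
for c in [(105,215),(338,230),(322,462),(92,448)]: print('screw',onz(t,260+c[0]/3.5,80+c[1]/3.5,.02))
for c in [(125,530),(277,545)]: print('plate',onz(t,260+c[0]/3.5,80+c[1]/3.5,.084))
E
```

```text
t [ 11  12  14  14 159] [317.6981 168.7799]
s [10  8 11 10 92] [340.837  182.4348]
cap top [ 0.6227 -0.1385  0.146 ]
cap scene [ 0.6238 -0.1401  0.146 ]
tip scene [ 0.6278 -0.1364  0.0605]
[ 0.6207 -0.1456]
yaw x -5.660306324641741
-5.349989094274934
col top [ 0.7634 -0.1566  0.122 ]
screw [ 0.6973 -0.0807  0.02  ]
screw [ 0.6857 -0.2232  0.02  ]
screw [ 0.5438 -0.2105  0.02  ]
screw [ 0.5547 -0.0707  0.02  ]
plate [ 0.505  -0.0929  0.084 ]
plate [ 0.495  -0.1793  0.084 ]
```

Call:
send_rows(
  steps=[
    [[-0.02,0.034,0],[0,0,-0.07],0.05],
    [[-0.04,0.068,0],[0,0,-0.14],0.0],
    [[-0.06,0.102,0],[0,0,-0.21],0.0],
    [[-0.08,0.136,0],[0,0,-0.28],0.0],
    [[-0.1,0.17,0],[0,0,-0.345],0.0],
  ],
  grip_force=20,
)

```text
time_s: 0.57
tool_pos: [0.387, 0.425, 0.2021]
tool_rot: [-180.0, 0.0, 85.0]
force: [0.1, 0.2, 0.5]
grip_width: 0.0615
```

```bash
cat >> m.py <<'E'
C=np.array([0.6207,-0.1456]); Y=-5.2
def to(sx,sy,z):
    o=env.get_obs(); p=o['tool_pos']; y=np.radians(Y)
    w=C+sx*np.array([np.cos(y),np.sin(y)])+sy*np.array([-np.sin(y),np.cos(y)])
    R=Ro.from_euler('xyz',o['tool_rot'],degrees=True).as_matrix()
    return (R.T@(np.array([*w,z])-p)).round(4)
def st():
    o=env.get_obs(); y=np.radians(Y); d=o['tool_pos'][:2]-C
    print('t',round(o['time_s'],2),'stage xy',(np.array([[np.cos(y),np.sin(y)],[-np.sin(y),np.cos(y)]])@d).round(4),'z',o['tool_pos'][2].round(4),'rot',o['tool_rot'].round(2),'F',o['force'].round(2),'w',round(o['grip_width'],4),'pos',o['tool_pos'].round(4),'q',o['qpos'].round(0))
E
python3 -c "
from m import *
st(); print(to(-.122,-.085,.2))"
```

```text
t 0.57 stage xy [-0.2845  0.5471] z 0.2021 rot [-1.7999e+02  2.0000e-02  8.5010e+01] F [0.15 0.23 0.47] w 0.0615 pos [0.387  0.425  0.2021] q [-50.   9.  -0.  94.   0.  76.  35.]
[-0.6327  0.1601  0.0023]
```

Call:
send_rows(
  steps=[
    [[-0.036,0.02,0],[0,0,0.0],0.0],
    [[-0.072,0.04,0],[0,0,0],0.0],
    [[-0.108,0.06,0],[0,0,0],0.0],
    [[-0.146,0.075,0],[0,0,0],0.0],
    [[-0.185,0.09,0],[0,0,0],0.0],
  ],
)

```text
time_s: 0.98
tool_pos: [0.4594, 0.2326, 0.2022]
tool_rot: [-180.0, -0.0, 84.8]
force: [1.2, -0.6, -0.6]
grip_width: 0.0283
```

Call:
send_rows(
  steps=[
    [[-0.04,0.008,0],[0,0,0.0],0.0],
    [[-0.08,0.016,0],[0,0,0],0.0],
    [[-0.12,0.024,0],[0,0,0],0.0],
    [[-0.16,0.032,0],[0,0,0],0.0],
    [[-0.2,0.04,0],[0,0,0],0.0],
  ],
)

```text
time_s: 1.4
tool_pos: [0.4805, 0.0297, 0.2023]
tool_rot: [180.0, -0.0, 84.8]
force: [1.5, 0.6, 0.7]
grip_width: 0.0015
```

Call:
send_rows(
  steps=[
    [[-0.04,0.006,0],[0,0,0.0],0.0],
    [[-0.08,0.012,0],[0,0,0],0.0],
    [[-0.12,0.018,0],[0,0,0],0.0],
    [[-0.16,0.024,0],[0,0,0],0.0],
    [[-0.2,0.03,0],[0,0,0],0.0],
  ],
)

```text
time_s: 1.82
tool_pos: [0.4922, -0.172, 0.2024]
tool_rot: [180.0, -0.0, 84.8]
force: [1.0, -0.3, -0.3]
grip_width: 0.0006
```

```bash

python3 -c "
from m import *
st(); print(to(-.122,-.085,.2)); snap('wrist','w1'); snap('top','t1')"
```

```text
t 1.82 stage xy [-0.1256 -0.0379] z 0.2024 rot [ 1.7997e+02 -3.0000e-02  8.4810e+01] F [ 1.03 -0.32 -0.33] w 0.0006 pos [ 0.4922 -0.172   0.2024] q [-15.   2.  33. 102.  -1.  76. 103.]
[-0.0471  0.0036  0.0024]
```

View pics/w1.png

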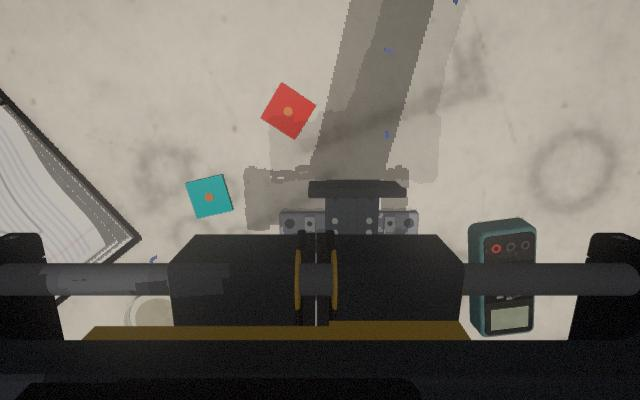

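Candidates: round light coupon, top px (334,163), is the disc; large light square at (332,188) is the square. The turquoise (391,229) and red (346,269) squares lie on the bench and are decoys; the strips are at (309,161) and (307,186). The zoomed crop (topz) confirms this choice. Next I go down beside the push plate's right end.

Call:
send_rows(
  steps=[
    [[-0.021,0.003,0],[0,0,0.0],0.0],
    [[-0.042,0.003,0.02],[0,0,0],0.0],
    [[-0.042,0.003,0.06],[0,0,0],0.0],
    [[-0.042,0.003,0.1],[0,0,0],0.0],
    [[-0.042,0.003,0.143],[0,0,0],0.0],
  ],
)

```text
time_s: 2.33
tool_pos: [0.4922, -0.2122, 0.0598]
tool_rot: [179.9, -0.0, 84.8]
force: [-0.0, 0.4, -0.6]
grip_width: 0.0006
```

Call:
send_rows(
  steps=[
    [[0,0,0],[0,0,0.0],0.0],
    [[0.002,0,0],[0,0,0],0.0],
    [[0.006,0,0],[0,0,0],0.0],
    [[0.01,0,0],[0,0,0],0.0],
    [[0.012,0,0],[0,0,0],0.0],
  ],
)

```text
time_s: 2.75
tool_pos: [0.4952, -0.1997, 0.0634]
tool_rot: [179.7, -0.0, 84.9]
force: [0.6, 0.3, -0.2]
grip_width: 0.0006
```

```bash

python3 -c "
from m import *
st();snap('scene','s2'); snap('top','t2')
a=cv2.imread('pics/t2.png')[80:250,260:380]; a=cv2.resize(a,None,fx=3.4,fy=3.4,interpolation=cv2.INTER_CUBIC)
b=cv2.imread('pics/s2.png')[150:306,250:370]; b=cv2.resize(b,(380,578))
cv2.imwrite('pics/c2.png',np.hstack([a,b[:a.shape[0]] if b.shape[0]>=a.shape[0] else cv2.copyMakeBorder(b,0,a.shape[0]-b.shape[0],0,0,0)]))"
```

```text
t 2.75 stage xy [-0.1201 -0.0653] z 0.0634 rot [ 1.7972e+02 -2.0000e-02  8.4870e+01] F [ 0.63  0.26 -0.18] w 0.0006 pos [ 0.4952 -0.1997  0.0634] q [-12.  12.  34. 110.  -8.  60. 111.]
```

View pics/c2.png

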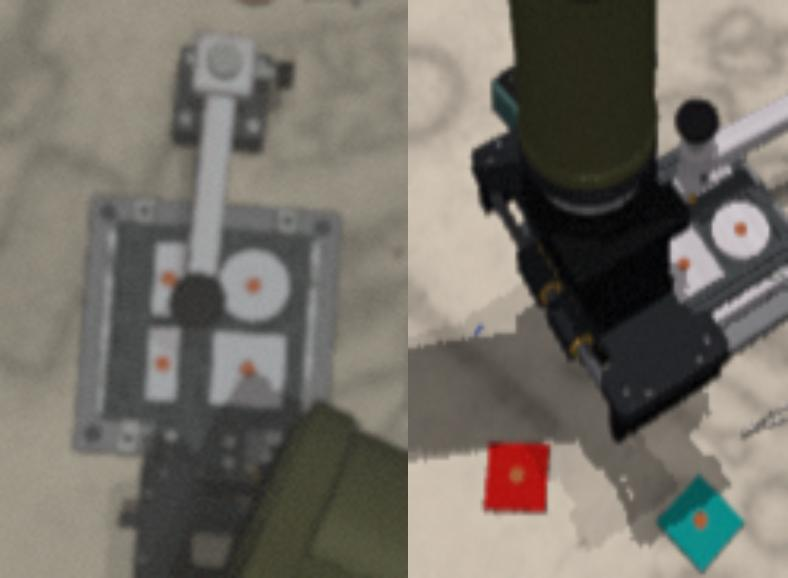

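Call:
send_rows(
  steps=[
    [[0,0,0],[0,0,0.0],0.0],
    [[0,0,0],[0,0,0],0.0],
    [[0,0,0],[0,0,0],0.0],
    [[0,0,0],[0,0,0],0.0],
    [[0,0,0],[0,0,0],0.0],
  ],
)

```text
time_s: 3.27
tool_pos: [0.4928, -0.2004, 0.0606]
tool_rot: [-180.0, 0.0, 84.8]
force: [-0.6, -0.0, 0.7]
grip_width: 0.0001
```

```bash

python3 -c "
from m import *
st();print(env.get_obs()['qpos'],env.get_obs()['effort'])"
```

```text
t 3.27 stage xy [-0.1224 -0.0662] z 0.0606 rot [-179.99    0.     84.78] F [-0.56 -0.01  0.68] w 0.0001 pos [ 0.4928 -0.2004  0.0606] q [-12.  12.  34. 110.  -8.  60. 111.]
[-11.59290092  12.06168385  34.28827896 110.4982242   -7.8316872
  59.72923703 110.8503174 ] [-1.44174235e-02 -3.30938029e+01  3.70509736e+00 -2.73116362e+01
  6.43801340e-02  5.96206100e-02 -2.08276010e-04]
```

Call:
send_rows(
  steps=[
    [[0.004,0,0],[0,0,0.0],0.0],
    [[0.008,0,0],[0,0,0],0.0],
    [[0.012,0,0],[0,0,0],0.0],
    [[0.016,0,0],[0,0,0],0.0],
    [[0.02,0,0],[0,0,0],0.0],
  ],
)

```text
time_s: 3.68
tool_pos: [0.4945, -0.1809, 0.0606]
tool_rot: [180.0, 0.1, 84.8]
force: [-1.4, -3.7, -0.8]
grip_width: 0.0006
```

```bash
cat >> m.py <<'E'
def S(p):
    y=np.radians(Y); return np.array([[np.cos(y),np.sin(y)],[-np.sin(y),np.cos(y)]])@(np.array(p)[:2]-C)
def look(tag):
    t=snap('top','t'+tag); s=snap('scene','s'+tag)
    for n,d,lo,hi in [('top',t,(285,130),(355,225)),('scene',s,(290,160),(385,250))]:
        P=pads(d,lo,hi); print(n); [print('  px',p[:2].round(1),int(p[2]),'stage',S(p[3:]).round(4)) for p in P]
    return t,s
E
python3 -c "
from m import *
st();look('3')"
```

```text
t 3.68 stage xy [-0.1225 -0.0466] z 0.0606 rot [1.800e+02 8.000e-02 8.478e+01] F [-1.43 -3.67 -0.75] w 0.0006 pos [ 0.4945 -0.1809  0.0606] q [-13.  11.  34. 111.  -7.  60. 108.]
top
  px [305.5 161.4] 4 stage [0.0258 0.0342]
  px [330.5 163.4] 4 stage [ 0.0255 -0.0178]
  px [303.5 186.4] 4 stage [-0.0264  0.0343]
  px [328.7 188. ] 7 stage [-0.0258 -0.0179]
scene
  px [352.4 208.6] 5 stage [ 0.0275 -0.0141]
  px [334.5 218.1] 8 stage [-0.0245 -0.0148]
```

```bash
cat > capfit.py <<'E'
from m import *
from scipy.ndimage import map_coordinates
from scipy.optimize import least_squares
np.set_printoptions(precision=4,suppress=True,linewidth=200)
def fit(d,c0,angs):
    # rays on the cap's top plane z=.146 in world; radius 16 known
    g=np.array(d['pixels']).max(axis=2).astype(float); g=cv2.GaussianBlur(g,(0,0),0.8)
    c=np.array(c0,float)
    for it in range(4):
        E=[]
        for a in angs:
            r=np.arange(.009,.024,.0004); pr=[proj(d,[c[0]+q*np.cos(a),c[1]+q*np.sin(a),.146]) for q in r]
            u=np.array(pr); v=map_coordinates(g,[u[:,1],u[:,0]],order=1); k=np.argmax(np.gradient(v))
            if 2<k<len(r)-3: E.append([c[0]+r[k]*np.cos(a),c[1]+r[k]*np.sin(a)])
        E=np.array(E)
        f=lambda p: np.hypot(E[:,0]-p[0],E[:,1]-p[1])-p[2]
        s=least_squares(f,[*c,.016],loss='soft_l1',f_scale=.0005); c=s.x[:2]
    return s.x,np.median(abs(f(s.x))),len(E)
E
python3 - <<'E'
from capfit import *
t=np.load('pics/top0.npz'); s=np.load('pics/scene0.npz')
rad=np.radians
for rng in [(-95,95),(-120,120),(-80,80)]:
    print('top',fit(t,(.6227,-.1385),rad(np.arange(*rng,6))))
# scene camera at (-x,-y) side: far side edges, directions from camera az ~ 53deg
for rng in [(-40,145),(-60,165)]:
    print('scene',fit(s,(.6238,-.1401),rad(np.arange(*rng,6))))
E
```

```text
top (array([ 0.6244, -0.1387,  0.0149]), np.float64(0.0002670491178599589), 32)
top (array([ 0.6238, -0.1385,  0.0153]), np.float64(0.00047345871655040013), 40)
top (array([ 0.6245, -0.1388,  0.0148]), np.float64(0.0002747667501284308), 27)
scene (array([ 0.6251, -0.1381,  0.015 ]), np.float64(0.00035882607140707255), 31)
scene (array([ 0.6247, -0.1384,  0.0154]), np.float64(0.00042349413063012993), 38)
```

Call:
send_rows(
  steps=[
    [[0.005,0,0],[0,0,0.0],0.0],
    [[0.01,0,0],[0,0,0],0.0],
    [[0.015,0,0],[0,0,0],0.0],
    [[0.019,0,0],[0,0,0],0.0],
    [[0.022,0,0],[0,0,0],0.0],
  ],
)

```text
time_s: 4.2
tool_pos: [0.4966, -0.1576, 0.0606]
tool_rot: [-180.0, -0.0, 84.8]
force: [-0.5, -2.7, -0.3]
grip_width: 0.0002
```

Call:
send_rows(
  steps=[
    [[0.0,0,0],[0,0,0.0],0.0],
    [[0.0,0,0],[0,0,0],0.0],
    [[0.0,0,0],[0,0,0],0.0],
    [[0.0,0,0],[0,0,0],0.0],
    [[0.0,0,0],[0,0,0],0.0],
  ],
)

```text
time_s: 4.62
tool_pos: [0.4969, -0.1581, 0.0608]
tool_rot: [180.0, -0.0, 84.8]
force: [0.8, 1.1, -0.4]
grip_width: 0.0006
```

```bash
python3 -c "
from m import *
st();look('4')"
```

```text
t 4.62 stage xy [-0.1222 -0.0237] z 0.0608 rot [ 1.7998e+02 -3.0000e-02  8.4800e+01] F [ 0.78  1.14 -0.43] w 0.0006 pos [ 0.4969 -0.1581  0.0608] q [-15.  10.  33. 112.  -7.  59. 105.]
top
  px [294.  160.5] 4 stage [0.0259 0.0582]
  px [292.3 185.3] 3 stage [-0.0259  0.0578]
  px [317.3 187.1] 4 stage [-0.0257  0.0059]
scene
  px [329.3 211.5] 6 stage [-0.0247  0.0081]
```

Call:
send_rows(
  steps=[
    [[0.001,0,0],[0,0,0.0],0.0],
    [[0.001,0,0],[0,0,0],0.0],
    [[-0.012,0,0],[0,0,0],0.0],
    [[-0.012,0,-0.03],[0,0,0],0.0],
    [[-0.012,0,-0.05],[0,0,0],0.0],
  ],
)

```text
time_s: 5.13
tool_pos: [0.4949, -0.1712, 0.1113]
tool_rot: [-179.9, 0.0, 84.7]
force: [0.8, 0.5, 1.2]
grip_width: 0.0003
```

Call:
send_rows(
  steps=[
    [[0.0,0.03,0],[0,0,0.0],0.0],
    [[0.03,0.033,0],[0,0,0],0.0],
    [[0.062,0.033,0],[0,0,0],0.0],
    [[0.062,0.033,0.02],[0,0,0],0.0],
    [[0.062,0.033,0.045],[0,0,0],0.0],
  ],
)

```text
time_s: 5.55
tool_pos: [0.5368, -0.109, 0.067]
tool_rot: [179.7, -0.1, 85.1]
force: [0.4, -2.0, 0.4]
grip_width: 0.0002
```

```bash
python3 -c "
from m import *
st();look('5')"
```

```text
t 5.55 stage xy [-0.0869  0.0289] z 0.067 rot [ 1.7972e+02 -8.0000e-02  8.5070e+01] F [ 0.36 -2.01  0.37] w 0.0002 pos [ 0.5368 -0.109   0.067 ] q [-19.  13.  31. 108.  -8.  61. 100.]
top
  px [294.  160.3] 4 stage [0.0263 0.0582]
scene
```

Call:
send_rows(
  steps=[
    [[0.0,-0.007,0.003],[0,0,0.0],0.0],
    [[0.0,-0.014,0.003],[0,0,0],0.0],
    [[0.0,-0.021,0.003],[0,0,0],0.0],
    [[0,-0.028,0.003],[0,0,0],0.0],
    [[0,-0.033,0.003],[0,0,0],0.0],
  ],
)

```text
time_s: 6.07
tool_pos: [0.5017, -0.109, 0.0642]
tool_rot: [179.8, -0.0, 84.8]
force: [1.4, -0.5, 2.1]
grip_width: 0.0003
```

```bash
python3 -c "
from m import *
st();look('6')"
```

```text
t 6.07 stage xy [-0.1218  0.0257] z 0.0642 rot [ 1.798e+02 -4.000e-02  8.476e+01] F [ 1.42 -0.54  2.12] w 0.0003 pos [ 0.5017 -0.109   0.0642] q [-19.   9.  31. 113.  -5.  59.  99.]
top
  px [294. 161.] 5 stage [0.0249 0.0581]
  px [292.  185.8] 4 stage [-0.0269  0.0582]
  px [317.4 187.6] 4 stage [-0.0267  0.0055]
scene
  px [317.6 196.7] 5 stage [-0.0253  0.0609]
  px [329.1 211.6] 6 stage [-0.0253  0.008 ]
```

Call:
send_rows(
  steps=[
    [[0.0,-0.005,0.0],[0,0,0.0],0.0],
    [[0.0,-0.01,0],[0,0,0],0.0],
    [[0.0,-0.015,0.0],[0,0,0],0.0],
    [[0,-0.019,0.0],[0,0,0],0.0],
    [[0,-0.022,0.0],[0,0,0],0.0],
  ],
)

```text
time_s: 6.58
tool_pos: [0.4806, -0.1068, 0.064]
tool_rot: [179.8, -0.0, 84.8]
force: [2.7, 0.0, 6.5]
grip_width: 0.0003
```

Call:
send_rows(
  steps=[
    [[0.0,0,0],[0,0,0.0],0.0],
    [[0.0,0,0],[0,0,0],0.0],
    [[0.0,0,0],[0,0,0],0.0],
    [[0.0,0,0],[0,0,0],0.0],
    [[0.0,0,0],[0,0,0],0.0],
  ],
)

```text
time_s: 7.0
tool_pos: [0.48, -0.1068, 0.0639]
tool_rot: [179.9, -0.0, 84.8]
force: [1.2, 0.6, 8.6]
grip_width: 0.0005
```

```bash
python3 -c "
from m import *
st();t,s=look('7')
a=cv2.imread('pics/t7.png')[130:230,270:370]; a=cv2.resize(a,(400,400),interpolation=cv2.INTER_CUBIC)
b=cv2.imread('pics/s7.png')[160:240,290:370]; b=cv2.resize(b,(400,400),interpolation=cv2.INTER_CUBIC)
cv2.imwrite('pics/c7.png',np.hstack([a,b]))"
```

```text
t 7.0 stage xy [-0.1436  0.0259] z 0.0639 rot [ 1.799e+02 -2.000e-02  8.480e+01] F [1.21 0.59 8.56] w 0.0005 pos [ 0.48   -0.1068  0.0639] q [-20.   6.  31. 116.  -4.  59.  98.]
top
  px [293.5 168.3] 4 stage [0.0095 0.058 ]
  px [291.5 193.4] 4 stage [-0.0427  0.058 ]
  px [316.6 194.8] 5 stage [-0.0417  0.0061]
scene
  px [330.3 190.7] 5 stage [0.0115 0.0605]
  px [312.5 199.5] 4 stage [-0.0406  0.0601]
  px [323.8 214.5] 6 stage [-0.0404  0.0075]
```

View pics/c7.png

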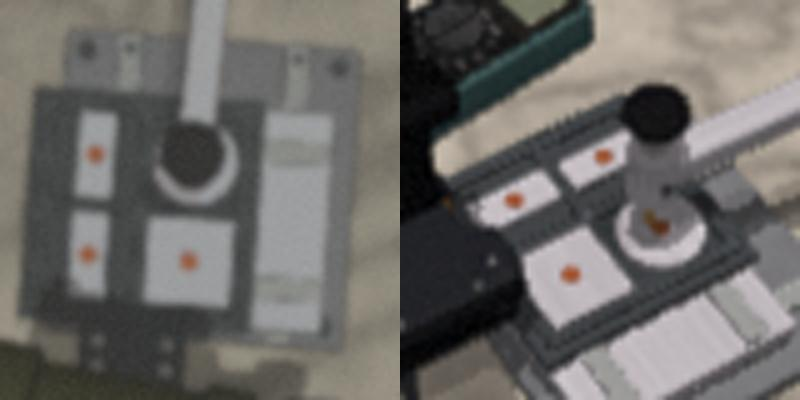

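```bash
python3 -c "
from m import *
w=snap('wrist','w7')
b=cv2.imread('pics/s7.png')[130:280,220:420]; b=cv2.resize(b,(800,600),interpolation=cv2.INTER_CUBIC)
cv2.imwrite('pics/c7b.png',b)"
```

```text
(no output)
```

View pics/w7.png

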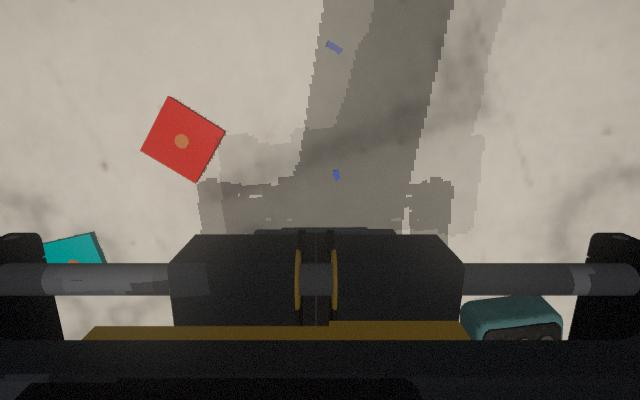

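View pics/c7b.png

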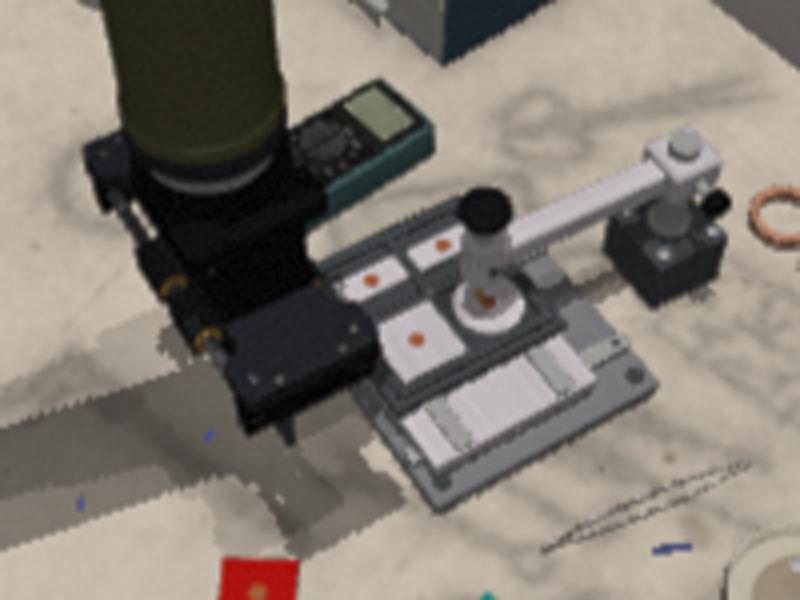

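```bash
python3 -c "
from m import *
w=np.load('pics/w7.npz')
print(S(w['position']),w['position'],w['rotation'])
for z in (.084,.064): print(z,[S(onz(w,u,v,z)).round(4) for u,v in [(255,230),(395,230),(290,226)]])
o=env.get_obs()['tool_pos']; print(proj(w,o))
w=np.load('pics/w1.npz'); print([S(onz(w,u,v,.084)).round(4) for u,v in [(309,182),(405,182),(309,195),(405,195)]])
b=cv2.imread('pics/w7.png')[200:340,220:420]; cv2.imwrite('pics/w7z.png',cv2.convertScaleAbs(cv2.resize(b,(800,560),interpolation=cv2.INTER_CUBIC),alpha=2.5))
"
```

```text
[-0.21581515  0.02611639] [ 0.40814006 -0.10003121  0.24689818] [-1.52318229e+01 -1.57651950e-03  8.48272580e+01]
0.084 [array([-0.1548, -0.0046]), array([-0.1548,  0.0665]), array([-0.157 ,  0.0132])]
0.064 [array([-0.1473, -0.0083]), array([-0.1474,  0.0714]), array([-0.1497,  0.0116])]
(np.float64(315.1595100310843), np.float64(235.99561213813473))
[array([-0.1312, -0.0436]), array([-0.1312,  0.0431]), array([-0.119 , -0.0437]), array([-0.1191,  0.044 ])]
```

View pics/w7z.png

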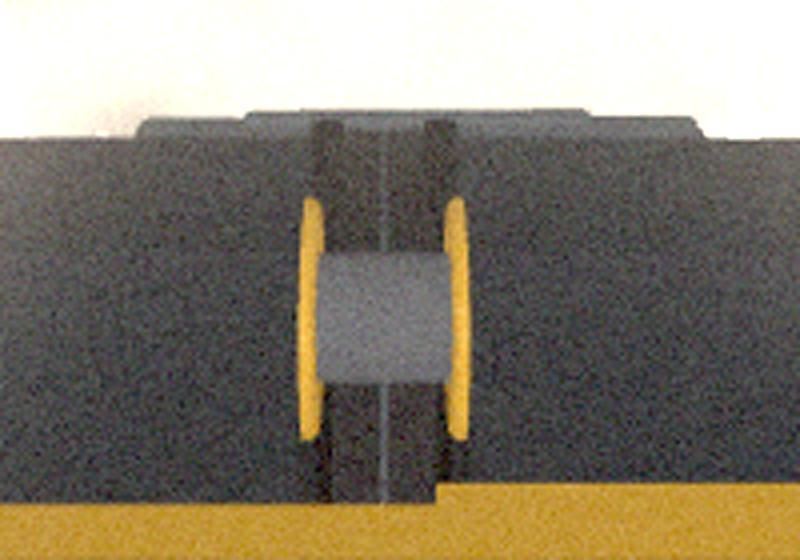

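```bash
python3 -c "
from m import *
w=np.load('pics/w7.npz'); w1=np.load('pics/w1.npz'); s7=np.load('pics/s7.npz')
y=np.radians(Y)
def W(sx,sy,z): return [*(C+sx*np.array([np.cos(y),np.sin(y)])+sy*np.array([-np.sin(y),np.cos(y)])),z]
for nm,d,ox,oy in (('w1',w1,0,0),('w7',w,-.0165,.032)):
  for z in (.084,.044,.038):
    print(nm,z,[np.round(proj(d,W(-.122+a+ox,b+oy,z)),1) for a in(-.004,.004) for b in (-.045,.045)])
"

```

```text
w1 0.084 [array([307.5, 187.5]), array([406.7, 187.6]), array([307.5, 196.1]), array([406.1, 196.1])]
w1 0.044 [array([308.4, 178.5]), array([396.6, 178.6]), array([308.4, 186.1]), array([396.1, 186.2])]
w1 0.038 [array([308.5, 177.3]), array([395.2, 177.4]), array([308.5, 184.8]), array([394.8, 184.9])]
w7 0.084 [array([239.8, 252.4]), array([413.9, 252.5]), array([240.7, 266.5]), array([412.8, 266.6])]
w7 0.044 [array([253.4, 226. ]), array([396.3, 226.1]), array([254. , 237.9]), array([395.5, 237.9])]
w7 0.038 [array([255. , 222.8]), array([394.1, 222.9]), array([255.6, 234.4]), array([393.4, 234.5])]
```

Call:
send_rows(
  steps=[
    [[0.0,0,-0.01],[0,0,0.0],0.0],
    [[0.0,0,-0.04],[0,0,0],0.0],
    [[0.0,0,-0.08],[0,0,0],0.0],
    [[0.0,0,-0.1],[0,0,0],0.0],
    [[0.0,0,-0.1],[0,0,0],0.0],
  ],
)

```text
time_s: 7.57
tool_pos: [0.4813, -0.1072, 0.1673]
tool_rot: [179.6, -0.1, 84.8]
force: [-0.3, 0.4, 0.5]
grip_width: 0.0006
```

```bash
python3 -c "
from m import *
st();t,s=look('8'); w=snap('wrist','w8')
print('tcp in scene',proj(s,env.get_obs()['tool_pos']))
b=cv2.imread('pics/s8.png')[100:250,220:420]; b=cv2.resize(b,(800,600),interpolation=cv2.INTER_CUBIC)
cv2.imwrite('pics/c8b.png',cv2.convertScaleAbs(b,alpha=1.7))"
```

```text
t 7.57 stage xy [-0.1423  0.0257] z 0.1673 rot [ 1.7963e+02 -5.0000e-02  8.4790e+01] F [-0.34  0.39  0.52] w 0.0006 pos [ 0.4813 -0.1072  0.1673] q [-21.  -1.  31. 109.   0.  71.  94.]
top
  px [293.4 168.2] 3 stage [0.0098 0.0581]
  px [291.5 193.4] 4 stage [-0.0427  0.0581]
  px [316.6 194.8] 5 stage [-0.0417  0.0061]
scene
  px [330.3 190.7] 5 stage [0.0116 0.0605]
  px [312.5 199.5] 4 stage [-0.0406  0.0601]
  px [323.8 214.5] 6 stage [-0.0404  0.0075]
tcp in scene (np.float64(276.87792236804944), np.float64(199.75086926461682))
```

View pics/c8b.png

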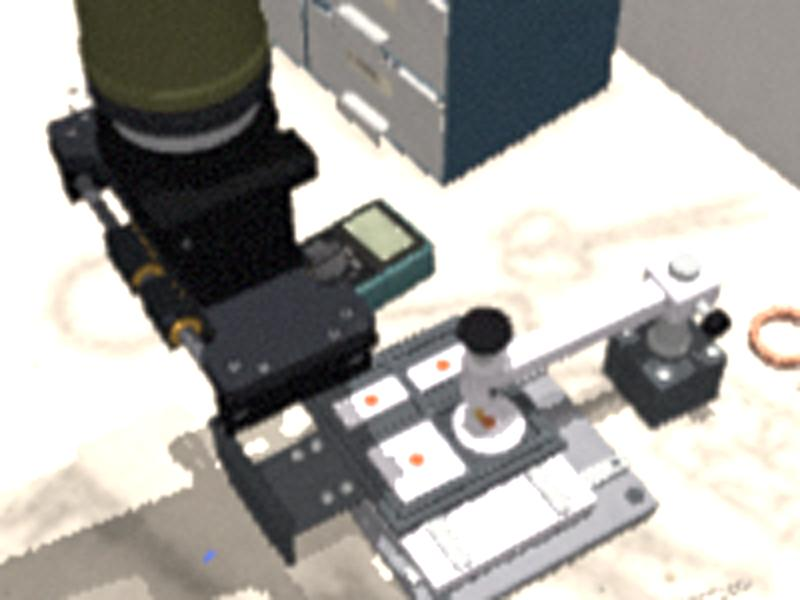

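View pics/w8.png

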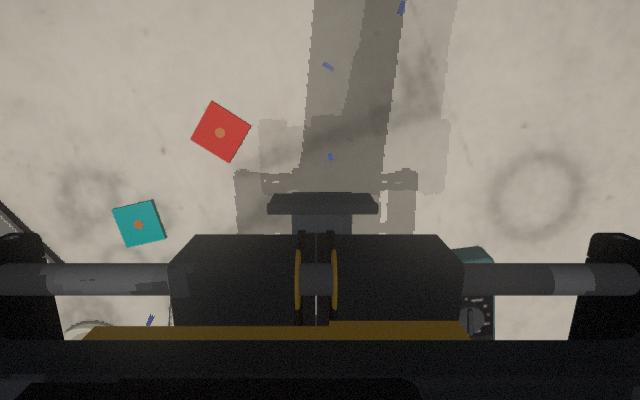

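```bash
python3 -c "
from m import *
s=np.load('pics/s8.npz'); y=np.radians(Y)
def W(sx,sy,z): return [*(C+sx*np.array([np.cos(y),np.sin(y)])+sy*np.array([-np.sin(y),np.cos(y)])),z]
f=lambda p:((np.array(p)-[220,100])*4).round(0)
for dz in (.0,.0187,.07):
  print(dz,[f(proj(s,W(-.1423+a,.0257+b,.1673+dz))) for a in (-.0375,.0375) for b in (-.095,0,.095)])
print([f(proj(s,W(-.1423+a,.0257+b,.1673))) for a in (-.01,.01) for b in (-.015,.015)])
"
```

```text
0.0 [array([256., 557.]), array([168., 421.]), array([ 90., 301.]), array([389., 488.]), array([296., 361.]), array([213., 248.])]
0.0187 [array([253., 536.]), array([163., 399.]), array([ 85., 278.]), array([389., 467.]), array([294., 338.]), array([210., 225.])]
0.07 [array([244., 475.]), array([150., 334.]), array([ 68., 211.]), array([388., 404.]), array([288., 272.]), array([200., 157.])]
[array([229., 418.]), array([202., 379.]), array([263., 402.]), array([236., 363.])]
```

```bash
python3 -c "
from m import *
b=cv2.imread('pics/w8.png')[180:340,220:420].astype(float); b=255*(b/255)**.45
cv2.imwrite('pics/w8z.png',cv2.resize(b.astype(np.uint8),(750,600),interpolation=cv2.INTER_CUBIC))
w=np.load('pics/w8.npz'); print(proj(w,env.get_obs()['tool_pos']))
"
```

```text
(np.float64(315.23640905531784), np.float64(234.04414818752844))
```

View pics/w8z.png

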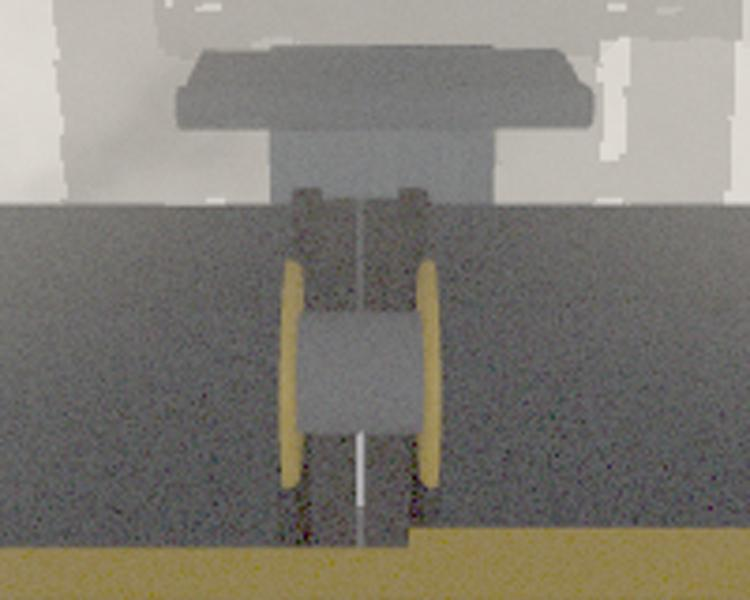

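```bash
python3 -c "
from m import *
w=np.load('pics/w8.npz')
for v in (203,214):
  print([S(onz(w,u,v,.084)).round(4) for u in (267.2,378)])
print([S(onz(w,u,193,.04)).round(4) for u in (272,371)])
print('tongue w at z .044',[S(onz(w,u,222,.044)).round(4) for u in (292,351.5)])
print([S(onz(w,u,232,.1673)).round(4) for u in (299,335)])
"
```

```text
[array([-0.1421, -0.0123]), array([-0.1422,  0.0761])]
[array([-0.1329, -0.0126]), array([-0.1329,  0.0766])]
[array([-0.1392, -0.014 ]), array([-0.1392,  0.0776])]
tongue w at z .044 [array([-0.1123,  0.0043]), array([-0.1123,  0.0599])]
[array([-0.149,  0.017]), array([-0.1491,  0.0371])]
```

Call:
send_rows(
  steps=[
    [[0.0,0.004,0.03],[0,0,0.0],0.0],
    [[0.0,0.004,0.06],[0,0,0],0.0],
    [[0.0,0.004,0.07],[0,0,0],0.0],
    [[0.0,0.004,0.072],[0,0,0],0.0],
    [[0.0,0.004,0.072],[0,0,0],0.0],
  ],
)

```text
time_s: 8.13
tool_pos: [0.482, -0.107, 0.0896]
tool_rot: [-179.8, 0.0, 84.8]
force: [0.3, -0.0, 0.1]
grip_width: 0.0006
```

Call:
send_rows(
  steps=[
    [[0.0,0,0.002],[0,0,0.0],0.0],
    [[0.0,0,0.004],[0,0,0],0.0],
    [[0.0,0,0.006],[0,0,0],0.0],
    [[0.0,0,0.008],[0,0,0],0.0],
    [[0.0,0,0.01],[0,0,0],0.0],
  ],
)

```text
time_s: 8.55
tool_pos: [0.4837, -0.107, 0.081]
tool_rot: [179.9, -0.0, 84.8]
force: [1.0, 0.3, -0.3]
grip_width: 0.0004
```

```bash
python3 -c "
from m import *
st()"
```

```text
t 8.55 stage xy [-0.14   0.026] z 0.081 rot [ 1.7994e+02 -2.0000e-02  8.4800e+01] F [ 0.99  0.28 -0.25] w 0.0004 pos [ 0.4837 -0.107   0.081 ] q [-20.   5.  31. 114.  -3.  61.  97.]
```

Call:
send_rows(
  steps=[
    [[0.0,0,0.003],[0,0,0.0],0.0],
    [[0.0,0,0.006],[0,0,0],0.0],
    [[0.0,0,0.009],[0,0,0],0.0],
    [[0.0,0,0.011],[0,0,0],0.0],
    [[0.0,0,0.011],[0,0,0],0.0],
  ],
)

```text
time_s: 8.97
tool_pos: [0.4828, -0.107, 0.0691]
tool_rot: [-179.9, 0.0, 84.8]
force: [-0.0, 0.4, 0.0]
grip_width: 0.0002
```

```bash
python3 -c "
from m import *
st();look('9')
b=cv2.imread('pics/s9.png')[130:280,220:420]; b=cv2.resize(b,(800,600),interpolation=cv2.INTER_CUBIC)
cv2.imwrite('pics/c9b.png',cv2.convertScaleAbs(b,alpha=1.7))"
```

```text
t 8.97 stage xy [-0.1408  0.026 ] z 0.0691 rot [-179.94    0.     84.8 ] F [-0.    0.36  0.03] w 0.0002 pos [ 0.4828 -0.107   0.0691] q [-20.   6.  31. 115.  -4.  60.  98.]
top
  px [293.3 168.2] 3 stage [0.0097 0.0583]
  px [291.5 193.4] 4 stage [-0.0427  0.058 ]
  px [316.6 194.8] 5 stage [-0.0418  0.006 ]
scene
  px [330.3 190.7] 5 stage [0.0116 0.0605]
  px [312.5 199.5] 4 stage [-0.0407  0.0601]
  px [323.8 214.5] 6 stage [-0.0404  0.0075]
```

View pics/c9b.png

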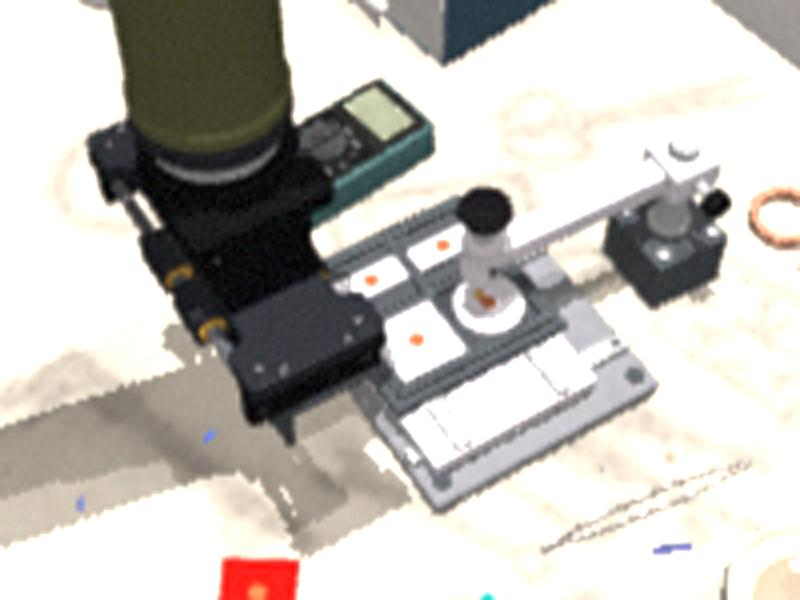

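Call:
send_rows(
  steps=[
    [[0.0,0,-0.016],[0,0,0.0],0.0],
    [[0.0,0.017,-0.016],[0,0,0],0.0],
    [[0.0,0.034,-0.016],[0,0,0],0.0],
    [[0.0,0.034,-0.006],[0,0,0],0.0],
    [[0.0,0.034,0.002],[0,0,0],0.0],
  ],
)

```text
time_s: 9.48
tool_pos: [0.5174, -0.1102, 0.0672]
tool_rot: [180.0, 0.0, 84.8]
force: [-1.1, -0.0, -0.2]
grip_width: 0.0005
```

Call:
send_rows(
  steps=[
    [[0.0,0,0.004],[0,0,0.0],0.0],
    [[0.0,0,0.008],[0,0,0],0.0],
    [[0.0,0,0.012],[0,0,0],0.0],
    [[0.0,0,0.016],[0,0,0],0.0],
    [[0.0,0,0.018],[0,0,0],0.0],
  ],
)

```text
time_s: 9.9
tool_pos: [0.5166, -0.1101, 0.0491]
tool_rot: [-180.0, -0.0, 84.8]
force: [-0.5, -1.0, 0.1]
grip_width: 0.0005
```

```bash
python3 -c "
from m import *
st()"
```

```text
t 9.9 stage xy [-0.1069  0.026 ] z 0.0491 rot [-1.7996e+02 -1.0000e-02  8.4790e+01] F [-0.51 -1.01  0.12] w 0.0005 pos [ 0.5166 -0.1101  0.0491] q [-19.  12.  31. 111.  -7.  58. 100.]
```

Call:
send_rows(
  steps=[
    [[0.0,-0.006,0.0],[0,0,0.0],0.0],
    [[0.0,-0.012,0.0],[0,0,0],0.0],
    [[0.0,-0.016,0.0],[0,0,0],0.0],
    [[0.0,-0.019,0.0],[0,0,0],0.0],
    [[0.0,-0.022,0.0],[0,0,0],0.0],
  ],
)

```text
time_s: 10.32
tool_pos: [0.4957, -0.1082, 0.0502]
tool_rot: [179.9, -0.0, 84.8]
force: [3.7, -0.3, -1.9]
grip_width: 0.0007
```

```bash
python3 -c "
from m import *
st();look('10')"
```

```text
t 10.32 stage xy [-0.1278  0.0259] z 0.0502 rot [179.87  -0.    84.8 ] F [ 3.7  -0.28 -1.86] w 0.0007 pos [ 0.4957 -0.1082  0.0502] q [-20.   9.  32. 114.  -6.  58.  99.]
top
  px [293.4 171.6] 4 stage [0.0028 0.0575]
  px [291.3 196.7] 3 stage [-0.0496  0.058 ]
  px [316.5 198.5] 4 stage [-0.0495  0.0058]
scene
  px [327.3 192.3] 5 stage [0.0025 0.06  ]
  px [309.3 201.1] 7 stage [-0.0497  0.0601]
```

Call:
send_rows(
  steps=[
    [[0.0,0.01,0.0],[0,0,0.0],0.0],
    [[0.0,0.01,-0.03],[0,0,0],0.0],
    [[0.0,0.01,-0.07],[0,0,0],0.0],
    [[0.0,0.01,-0.11],[0,0,0],0.0],
    [[0.0,0.01,-0.13],[0,0,0],0.0],
  ],
)

```text
time_s: 10.83
tool_pos: [0.5075, -0.1095, 0.1844]
tool_rot: [179.7, -0.0, 84.8]
force: [1.3, -0.5, -0.3]
grip_width: 0.0005
```

```bash
python3 -c "
from m import *
st();t,s=look('11')
a=cv2.imread('pics/t11.png')[140:200,290:350]; a=cv2.resize(a,(400,400),interpolation=cv2.INTER_CUBIC)
b=cv2.imread('pics/s11.png')[170:220,315:365]; b=cv2.resize(b,(400,400),interpolation=cv2.INTER_CUBIC)
cv2.imwrite('pics/c11.png',np.hstack([a,b]))
# predicted
for P in [(0.6242,-0.1385),(.6249,-.1383)]: print('tip px in scene z59',proj(s,[*P,.059]),'pad z51',proj(s,[*P,.051]))
"
```

```text
t 10.83 stage xy [-0.116   0.0257] z 0.1844 rot [ 1.7971e+02 -2.0000e-02  8.4790e+01] F [ 1.31 -0.54 -0.31] w 0.0005 pos [ 0.5075 -0.1095  0.1844] q [-21.   2.  32. 104.  -1.  73.  95.]
top
  px [293.4 172.4] 4 stage [0.001  0.0575]
scene
  px [327.3 192.3] 5 stage [0.0025 0.06  ]
  px [309.3 200.9] 7 stage [-0.0495  0.0605]
  px [320.8 215.8] 6 stage [-0.0487  0.008 ]
tip px in scene z59 (np.float64(339.1327240108334), np.float64(204.84853695042412)) pad z51 (np.float64(339.0022411255659), np.float64(206.79497721415808))
tip px in scene z59 (np.float64(339.3082765918929), np.float64(204.65446864414378)) pad z51 (np.float64(339.17662522666984), np.float64(206.60151300271917))
```

View pics/c11.png

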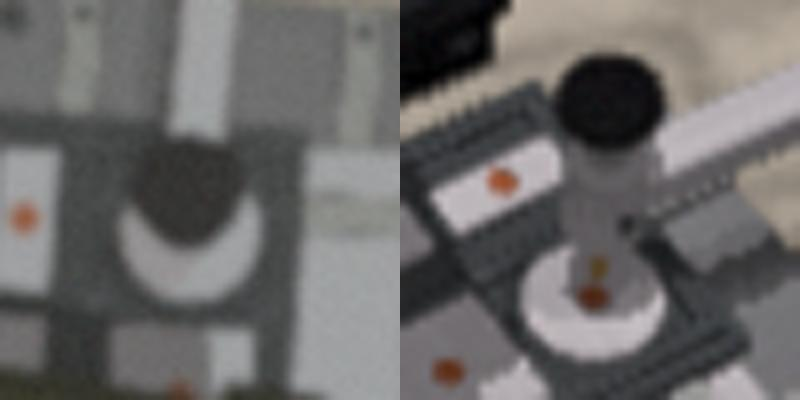

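Call:
send_rows(
  steps=[
    [[-0.004,0.03,0.0],[0,0,0.0],0.0],
    [[-0.01,0.07,0.0],[0,0,0],0.0],
    [[-0.016,0.107,0.0],[0,0,0],0.0],
    [[-0.018,0.119,0.01],[0,0,0],0.0],
    [[-0.018,0.119,0.026],[0,0,0],0.0],
  ],
)

```text
time_s: 11.35
tool_pos: [0.6254, -0.1385, 0.1523]
tool_rot: [179.9, 0.1, 84.8]
force: [-0.2, -1.0, -0.4]
grip_width: 0.0005
```

```bash
python3 -c "
from m import *
st();print(to(*S((.6243,-.1385)),.150))
t=snap('top','t12');s=snap('scene','s12');w=snap('wrist','w12')
b=cv2.imread('pics/s12.png')[110:260,240:440]; b=cv2.resize(b,(800,600),interpolation=cv2.INTER_CUBIC)
cv2.imwrite('pics/c12.png',cv2.convertScaleAbs(b,alpha=1.7))
"
```

```text
t 11.35 stage xy [0.004  0.0075] z 0.1523 rot [1.7995e+02 1.3000e-01 8.4830e+01] F [-0.18 -1.03 -0.43] w 0.0005 pos [ 0.6254 -0.1385  0.1523] q [-16.  21.  33.  90. -11.  73. 104.]
[-0.0001 -0.0011  0.0023]
```

View pics/c12.png

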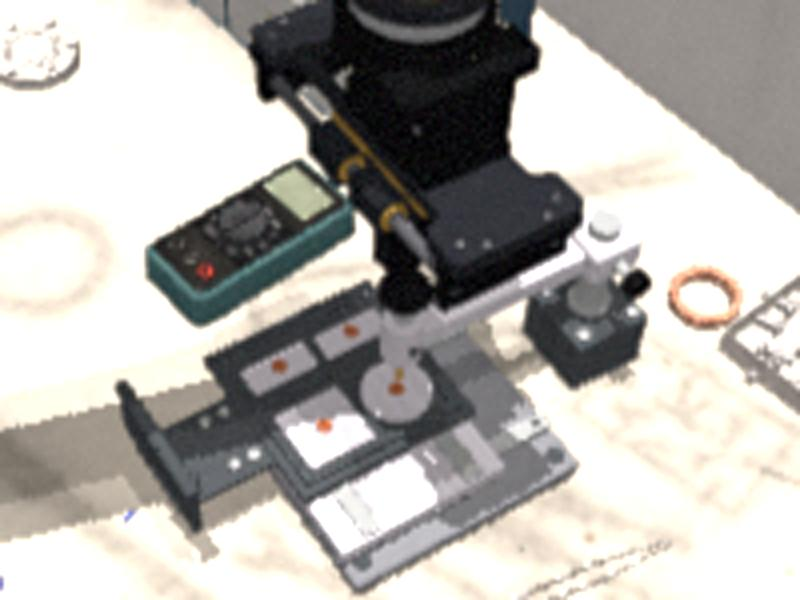

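View pics/w12.png

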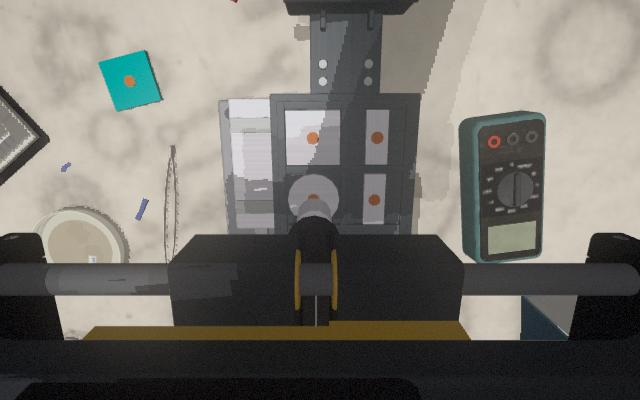

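Call:
send_rows(
  steps=[
    [[0,-0.001,0.005],[0,0,0.0],0.0],
    [[0,-0.001,0.01],[0,0,0],0.0],
    [[0,-0.001,0.014],[0,0,0],0.0],
    [[0,-0.001,0.018],[0,0,0],0.0],
    [[0,-0.001,0.021],[0,0,0],0.0],
  ],
)

```text
time_s: 11.92
tool_pos: [0.6209, -0.1374, 0.1326]
tool_rot: [180.0, -0.0, 84.8]
force: [-0.6, -0.5, 0.4]
grip_width: 0.0005
```

```bash
python3 -c "
from m import *
st()
s=snap('scene','s13');w=snap('wrist','w13')
b=cv2.imread('pics/s13.png')[150:230,300:380]; b=cv2.resize(b,(400,400),interpolation=cv2.INTER_CUBIC)
c=cv2.imread('pics/w13.png')[160:240,270:350]; c=cv2.resize(c,(400,400),interpolation=cv2.INTER_CUBIC)
cv2.imwrite('pics/c13.png',cv2.convertScaleAbs(np.hstack([b,c]),alpha=1.7))
"
```

```text
t 11.92 stage xy [-0.0005  0.0082] z 0.1326 rot [ 1.7998e+02 -3.0000e-02  8.4810e+01] F [-0.56 -0.48  0.41] w 0.0005 pos [ 0.6209 -0.1374  0.1326] q [-16.  21.  33.  92. -12.  71. 104.]
```

View pics/c13.png

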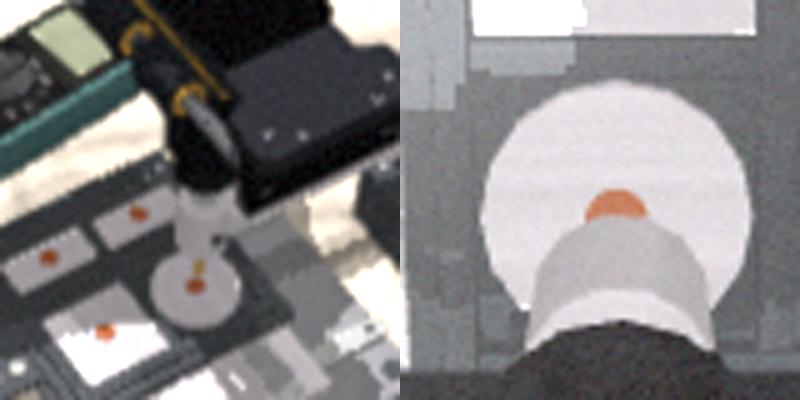

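Call:
send_rows(
  steps=[
    [[0,0.003,0.0],[0,0,0.0],0.0],
    [[0,0.003,0.003],[0,0,0],0.0],
    [[0,0.003,0.006],[0,0,0],0.0],
    [[0,0.003,0.009],[0,0,0],0.0],
    [[0,0.003,0.012],[0,0,0],0.0],
  ],
)

```text
time_s: 12.43
tool_pos: [0.6245, -0.138, 0.1208]
tool_rot: [179.9, -0.0, 84.8]
force: [0.9, 0.4, 2.0]
grip_width: 0.0003
```

```bash
python3 -c "
from m import *
st()
s=snap('scene','s14');w=snap('wrist','w14')
b=cv2.imread('pics/s14.png')[150:230,300:380]; b=cv2.resize(b,(400,400),interpolation=cv2.INTER_CUBIC)
c=cv2.imread('pics/w14.png')[160:240,270:350]; c=cv2.resize(c,(400,400),interpolation=cv2.INTER_CUBIC)
cv2.imwrite('pics/c14.png',cv2.convertScaleAbs(np.hstack([b,c]),alpha=1.7))
"
```

```text
t 12.43 stage xy [0.0031 0.0079] z 0.1208 rot [179.94  -0.    84.8 ] F [0.92 0.36 2.05] w 0.0003 pos [ 0.6245 -0.138   0.1208] q [-16.  22.  33.  92. -12.  70. 104.]
```

View pics/c14.png

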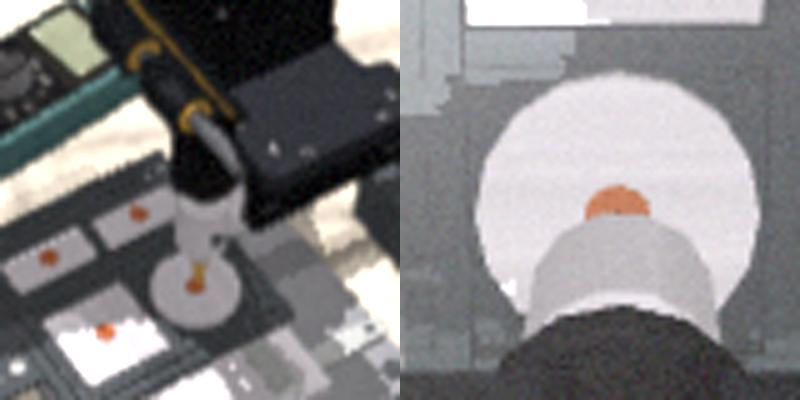

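Call:
send_rows(
  steps=[
    [[0,0,0.003],[0,0,0.0],0.0],
    [[0,0,0.006],[0,0,0],0.0],
    [[0,0,0.008],[0,0,0],0.0],
    [[0,0,0.01],[0,0,0],0.0],
    [[0,0,0.011],[0,0,0],0.0],
  ],
)

```text
time_s: 12.95
tool_pos: [0.6246, -0.138, 0.1139]
tool_rot: [179.9, -0.1, 84.8]
force: [-8.9, 2.8, 27.5]
grip_width: 0.001
```

Call:
send_rows(
  steps=[
    [[0,0,0],[0,0,0.0],0.0],
    [[0,0,0],[0,0,0],0.0],
    [[0,0,0],[0,0,0],0.0],
    [[0,0,0],[0,0,0],0.0],
    [[0,0,0],[0,0,0],0.0],
  ],
)

```text
time_s: 13.37
tool_pos: [0.6245, -0.138, 0.114]
tool_rot: [179.9, -0.1, 84.8]
force: [-8.2, 2.5, 22.2]
grip_width: 0.0003
```

```bash
python3 -c "
from m import *
st()
s=snap('scene','s15');w=snap('wrist','w15')
b=cv2.imread('pics/s15.png')[150:230,300:380]; b=cv2.resize(b,(400,400),interpolation=cv2.INTER_CUBIC)
c=cv2.imread('pics/w15.png')[160:240,270:350]; c=cv2.resize(c,(400,400),interpolation=cv2.INTER_CUBIC)
cv2.imwrite('pics/c15.png',cv2.convertScaleAbs(np.hstack([b,c]),alpha=1.7))
"
```

```text
t 13.37 stage xy [0.0031 0.0079] z 0.114 rot [ 1.7988e+02 -1.0000e-01  8.4790e+01] F [-8.2   2.5  22.16] w 0.0003 pos [ 0.6245 -0.138   0.114 ] q [-16.  22.  32.  92. -13.  69. 104.]
```

View pics/c15.png

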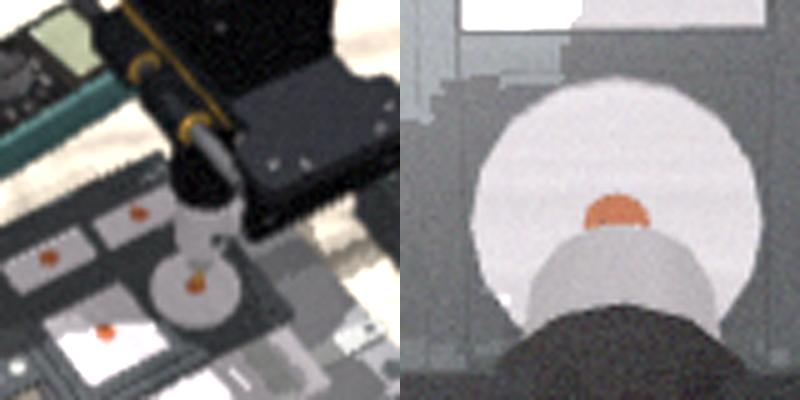

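Call:
send_rows(
  steps=[
    [[0,0,0],[0,0,0.0],0.0],
    [[0,0,0],[0,0,0],0.0],
    [[0,0,0],[0,0,0],0.0],
    [[0,0,0],[0,0,0],0.0],
    [[0,0,-0.001],[0,0,0],0.0],
  ],
)

```text
time_s: 13.88
tool_pos: [0.6245, -0.1379, 0.1142]
tool_rot: [179.9, -0.1, 84.8]
force: [-4.4, 2.7, 13.6]
grip_width: 0.0008
```

Call:
send_rows(
  steps=[
    [[0,0,-0.01],[0,0,0.0],0.0],
    [[0,0,-0.02],[0,0,0],0.0],
    [[0,0,-0.04],[0,0,0],0.0],
    [[0,0,-0.06],[0,0,0],0.0],
    [[0,0,-0.08],[0,0,0],0.0],
  ],
)

```text
time_s: 14.3
tool_pos: [0.6233, -0.1379, 0.1909]
tool_rot: [-179.9, 0.0, 84.8]
force: [1.1, -0.5, 0.8]
grip_width: 0.0007
```

```bash
python3 -c "
from m import *
st(); look('16'); print(to(-.185,.032,.19))
b=cv2.imread('pics/s16.png')[150:250,290:390]; b=cv2.resize(b,(500,500),interpolation=cv2.INTER_CUBIC)
cv2.imwrite('pics/c16.png',cv2.convertScaleAbs(b,alpha=1.5))
"
```

```text
t 14.3 stage xy [0.0019 0.008 ] z 0.1909 rot [-1.7989e+02  1.0000e-02  8.4790e+01] F [ 1.06 -0.52  0.83] w 0.0007 pos [ 0.6233 -0.1379  0.1909] q [-16.  19.  33.  87. -11.  77. 103.]
top
scene
  px [320.7 215.8] 7 stage [-0.0489  0.0082]
[ 0.0246 -0.1894  0.0031]
```

View pics/c16.png

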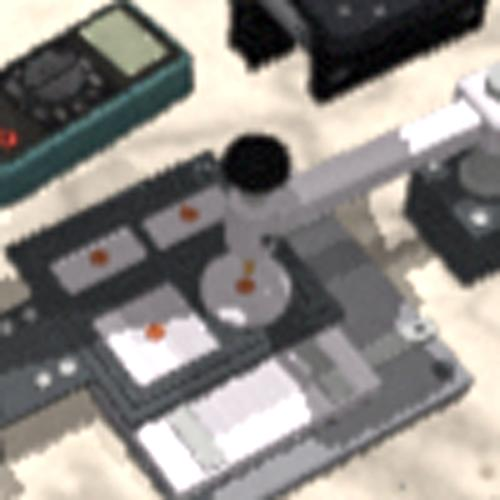

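Call:
send_rows(
  steps=[
    [[0.005,-0.036,0],[0,0,0.0],0.0],
    [[0.01,-0.072,0],[0,0,0],0.0],
    [[0.015,-0.108,0],[0,0,0],0.0],
    [[0.02,-0.145,0],[0,0,0],0.0],
    [[0.024,-0.182,0],[0,0,0],0.0],
  ],
)

```text
time_s: 14.82
tool_pos: [0.4425, -0.097, 0.1891]
tool_rot: [-179.9, 0.0, 84.8]
force: [-0.1, 0.6, 0.8]
grip_width: 0.0003
```

Call:
send_rows(
  steps=[
    [[0,0,0.01],[0,0,0.0],0.0],
    [[0,0,0.045],[0,0,0],0.0],
    [[0,0,0.08],[0,0,0],0.0],
    [[0,0,0.115],[0,0,0],0.0],
    [[0,0,0.142],[0,0,0],0.0],
  ],
)

```text
time_s: 15.23
tool_pos: [0.4432, -0.0974, 0.0456]
tool_rot: [-179.9, 0.0, 84.8]
force: [-0.2, 1.0, -0.0]
grip_width: 0.0007
```

```bash
python3 -c "
from m import *
st(); look('17'); 
"
```

```text
t 15.23 stage xy [-0.1811  0.0319] z 0.0456 rot [-179.86    0.     84.8 ] F [-0.24  1.02 -0.02] w 0.0007 pos [ 0.4432 -0.0974  0.0456] q [-23.   3.  33. 121.  -2.  57.  96.]
top
  px [293.4 172.4] 4 stage [0.001  0.0575]
  px [291.4 197.3] 5 stage [-0.0507  0.0577]
  px [316.4 198.9] 5 stage [-0.0502  0.0058]
scene
  px [291.  177.6] 5 stage [-0.0513  0.1497]
  px [327.3 192.3] 5 stage [0.0025 0.06  ]
  px [309.3 200.9] 7 stage [-0.0495  0.0604]
  px [320.8 215.8] 6 stage [-0.0488  0.0079]
```

Call:
send_rows(
  steps=[
    [[0,0.01,0],[0,0,0.0],0.0],
    [[0,0.02,0],[0,0,0],0.0],
    [[0,0.028,0],[0,0,0],0.0],
    [[0,0.036,0],[0,0,0],0.0],
    [[0,0.044,0],[0,0,0],0.0],
  ],
)

```text
time_s: 15.75
tool_pos: [0.4894, -0.1016, 0.0491]
tool_rot: [-180.0, -0.0, 84.8]
force: [-3.8, 0.0, 1.9]
grip_width: 0.0006
```

Call:
send_rows(
  steps=[
    [[0,0.006,0],[0,0,0.0],0.0],
    [[0,0.012,0],[0,0,0],0.0],
    [[0,0.016,0],[0,0,0],0.0],
    [[0,0.018,0],[0,0,0],0.0],
    [[0,0.018,0],[0,0,0],0.0],
  ],
)

```text
time_s: 16.17
tool_pos: [0.5079, -0.1033, 0.049]
tool_rot: [179.9, 0.0, 84.8]
force: [0.0, -0.1, -0.3]
grip_width: -0.0
```

```bash
python3 -c "
from m import *
st(); look('18'); 
"
```

```text
t 16.17 stage xy [-0.1162  0.0319] z 0.049 rot [1.799e+02 1.000e-02 8.480e+01] F [ 0.   -0.07 -0.34] w -0.0 pos [ 0.5079 -0.1033  0.049 ] q [-22.  11.  33. 113.  -7.  58. 100.]
top
  px [294.5 151.4] 4 stage [0.0449 0.0585]
  px [292.6 176.4] 4 stage [-0.0074  0.0585]
scene
  px [324.5 193.5] 4 stage [-0.0055  0.0604]
  px [336.2 208.1] 6 stage [-0.0051  0.0078]
```

Call:
send_rows(
  steps=[
    [[0,0.003,0],[0,0,0.0],0.0],
    [[0,0.006,0],[0,0,0],0.0],
    [[0,0.008,0],[0,0,0],0.0],
    [[0,0.0085,0],[0,0,0],0.0],
    [[0,0.0085,0],[0,0,0],0.0],
  ],
)

```text
time_s: 16.68
tool_pos: [0.5154, -0.104, 0.0487]
tool_rot: [180.0, 0.0, 84.8]
force: [-1.9, 0.4, 1.6]
grip_width: 0.0002
```

```bash
python3 -c "
from m import *
st(); t,s=look('19'); 
b=cv2.imread('pics/s19.png')[170:220,310:360]; b=cv2.resize(b,(600,600),interpolation=cv2.INTER_CUBIC)
cv2.imwrite('pics/c19.png',cv2.convertScaleAbs(b,alpha=1.5))
"
```

```text
t 16.68 stage xy [-0.1086  0.0319] z 0.0487 rot [179.98   0.    84.8 ] F [-1.89  0.39  1.64] w 0.0002 pos [ 0.5154 -0.104   0.0487] q [-22.  12.  33. 112.  -8.  58. 100.]
top
  px [294.7 147.7] 3 stage [0.0527 0.0587]
  px [293.  172.7] 4 stage [0.0004 0.0583]
scene
  px [327.  192.4] 6 stage [0.0017 0.0602]
```

View pics/c19.png

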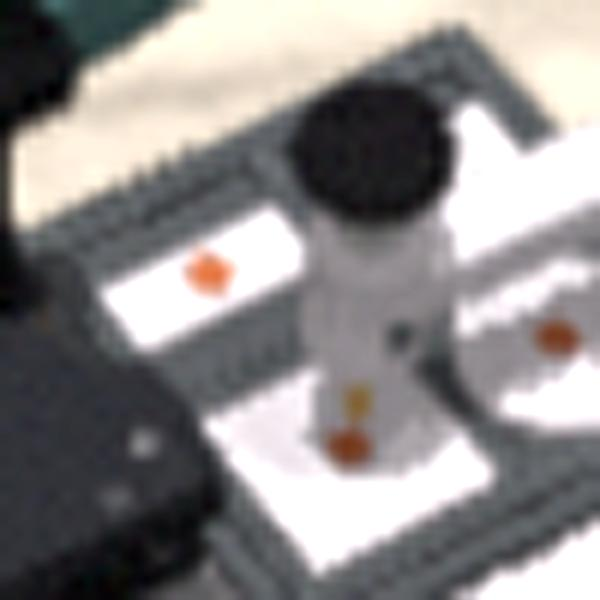

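```bash
python3 -c "
from m import *
s=np.load('pics/s19.npz')
a=S(onz(s,339,207.5,.051));b=S(onz(s,339.6,206.75,.051));print(a,b,b-a)
hsv=cv2.cvtColor(s['pixels'],cv2.COLOR_RGB2HSV)
im=s['pixels'][200:212,333:346]
for r in range(12): print(200+r,' '.join('%3d,%3d,%3d'%tuple(p) for p in im[r]))
"
```

```text
[0.00167902 0.00562832] [0.00415162 0.00674023] [0.0024726  0.00111191]
200  61, 63, 64  73, 74, 77 103, 99,103 111,107,109  98, 94, 97  96, 92, 96  96, 93, 96  99, 95, 98  97, 94, 96  92, 88, 91  90, 87, 90  66, 64, 67  39, 40, 41
201 100, 98,101 125,120,124 163,157,161 137,132,137 102, 97,101  94, 90, 92  96, 90, 90  94, 89, 89  94, 91, 93  93, 89, 92  92, 87, 90  73, 70, 73  47, 47, 49
202 159,153,158 166,161,166 166,159,163 113,109,112  96, 92, 94  91, 83, 79  88, 75, 57  89, 77, 60  91, 87, 88  92, 89, 93  92, 91, 93  90, 87, 90  71, 69, 72
203 168,161,166 166,160,165 164,158,163 107,104,108  95, 93, 95  90, 83, 77  87, 66, 38  87, 71, 47  93, 89, 90  94, 90, 93  94, 91, 93  92, 90, 91  92, 88, 90
204 164,157,162 167,161,166 164,158,163 106,103,105  95, 91, 96  91, 85, 81  88, 69, 46  89, 75, 61  91, 87, 89  94, 90, 94  95, 91, 95  99, 95, 97  95, 91, 94
205 164,157,162 164,158,162 150,145,148 105,101,104  91, 84, 87  92, 82, 83  85, 67, 59  89, 81, 81  93, 89, 93  94, 91, 93 100, 96,100 114,109,112 103, 98,102
206 163,156,161 161,155,160 127,123,127  98, 94, 96  86, 67, 60  80,
[... 191 characters left out ...]
  96, 91, 94 111,107,110 115,111,114 115,110,114 117,113,117
208 161,154,160 160,153,159 163,157,162 159,154,158 121,110,109  88, 65, 59  85, 60, 53  90, 74, 73 101, 98,101 115,111,113 116,112,115 135,130,134 141,136,140
209 172,167,170 167,162,166 167,161,166 172,165,169 166,160,164 133,125,127 127,118,121 128,123,126 138,134,138 143,139,142 144,138,142 175,169,174 181,175,180
210 187,179,185 184,177,182 183,177,181 182,176,180 187,181,184 185,178,183 188,181,187 188,182,187 188,180,185 188,181,187 187,180,185 185,178,183 184,179,184
211 188,181,185 188,179,185 184,177,181 184,177,182 184,177,182 187,181,183 188,181,185 189,183,187 187,180,185 188,181,185 190,183,189 189,181,187 184,176,182
```

Call:
send_rows(
  steps=[
    [[0,0.001,0],[0,0,0.0],0.0],
    [[0,0.002,0],[0,0,0],0.0],
    [[0,0.002,0],[0,0,0],0.0],
    [[0,0.002,0],[0,0,0],0.0],
    [[0,0.002,0],[0,0,0],0.0],
  ],
)

```text
time_s: 17.2
tool_pos: [0.5173, -0.1041, 0.0487]
tool_rot: [180.0, -0.0, 84.8]
force: [-1.8, -0.5, 1.3]
grip_width: 0.0005
```

```bash
python3 -c "
from m import *
st(); t,s=look('20'); 
im=s['pixels'][200:212,333:346]
for r in range(12): print(200+r,' '.join('%3d,%3d,%3d'%tuple(p) for p in im[r]))
"
```

```text
t 17.2 stage xy [-0.1068  0.0319] z 0.0487 rot [179.99  -0.    84.8 ] F [-1.8  -0.54  1.33] w 0.0005 pos [ 0.5173 -0.1041  0.0487] q [-22.  12.  33. 112.  -8.  58. 100.]
top
  px [295.  146.8] 4 stage [0.0547 0.0582]
  px [293.  171.8] 4 stage [0.0023 0.0584]
scene
  px [327.7 191.9] 6 stage [0.004  0.0605]
200  59, 60, 62  75, 74, 78 101, 98,101 111,108,111 100, 96, 99  96, 93, 96  98, 95, 97  97, 95, 97  97, 93, 96  93, 89, 91  90, 87, 88  81, 78, 81  51, 51, 53
201  99, 97,100 124,119,123 161,153,158 139,134,137 104,100,102  95, 91, 92  95, 89, 89  96, 90, 90  93, 91, 93  93, 89, 92  94, 90, 93  93, 88, 92  71, 70, 72
202 157,151,156 165,160,164 165,159,164 113,108,112  96, 92, 96  90, 83, 79  87, 74, 56  88, 75, 60  95, 90, 91  94, 90, 92  93, 90, 93  92, 89, 92  92, 88, 92
203 166,159,164 166,160,165 165,158,163 106,103,107  94, 92, 94  88, 82, 76  88, 68, 39  85, 69, 44  94, 88, 90  93, 89, 93  93, 90, 92  94, 91, 93  94, 91, 93
204 164,158,163 164,158,162 162,156,162 108,104,107  95, 92, 95  91, 80, 76  86, 65, 40  86, 71, 53  93, 89, 91  93, 90, 93  94, 90, 93 101, 95, 98  94
[... 428 characters left out ...]
  89, 68, 62 114,109,113 115,111,115 115,110,113 116,111,116
208 163,158,162 162,156,160 161,156,161 159,154,158 124,117,121  93, 80, 78  89, 70, 66  92, 78, 74  99, 91, 91 116,113,116 119,114,117 136,131,133 140,135,138
209 174,168,172 168,162,166 167,160,166 168,163,167 165,159,164 134,129,132 128,123,126 130,125,129 138,133,138 141,136,140 146,140,144 179,172,176 180,175,179
210 186,179,184 187,181,185 184,178,182 181,174,178 184,178,181 183,177,180 186,181,184 187,181,186 187,180,186 186,180,184 186,179,185 189,182,187 185,178,183
211 184,178,183 189,183,187 186,180,185 184,177,181 183,177,181 186,179,182 187,181,183 188,181,186 189,181,185 189,182,186 189,183,188 190,183,188 186,179,184
```

Call:
send_rows(
  steps=[
    [[0,-0.015,0],[0,0,0.0],0.0],
    [[0,-0.02,-0.025],[0,0,0],0.0],
    [[0,-0.02,-0.065],[0,0,0],0.0],
    [[0,-0.02,-0.105],[0,0,0],0.0],
    [[0,-0.02,-0.14],[0,0,0],0.0],
  ],
)

```text
time_s: 17.72
tool_pos: [0.4981, -0.1024, 0.1913]
tool_rot: [179.8, -0.0, 84.8]
force: [0.7, 0.9, -0.4]
grip_width: 0.0006
```

Call:
send_rows(
  steps=[
    [[-0.004,0.03,0.0],[0,0,0.0],0.0],
    [[-0.01,0.065,0.0],[0,0,0],0.0],
    [[-0.016,0.1,0.0],[0,0,0],0.0],
    [[-0.024,0.13,0.01],[0,0,0],0.0],
    [[-0.024,0.13,0.025],[0,0,0],0.0],
  ],
)

```text
time_s: 18.13
tool_pos: [0.6307, -0.1396, 0.1634]
tool_rot: [179.7, 0.2, 84.8]
force: [-0.5, 1.4, -0.6]
grip_width: 0.0003
```

```bash
python3 -c "
from m import *
st();print(to(*S((.6243,-.1384)),.130)); look('21')
b=cv2.imread('pics/s21.png')[170:220,310:360]; b=cv2.resize(b,(600,600),interpolation=cv2.INTER_CUBIC)
cv2.imwrite('pics/c21.png',cv2.convertScaleAbs(b,alpha=1.5))
"
```

```text
t 18.13 stage xy [0.0094 0.0069] z 0.1634 rot [179.65   0.22  84.85] F [-0.46  1.39 -0.57] w 0.0003 pos [ 0.6307 -0.1396  0.1634] q [-18.  21.  36.  88. -12.  74. 104.]
[ 0.0007 -0.0067  0.0333]
top
scene
```

View pics/c21.png

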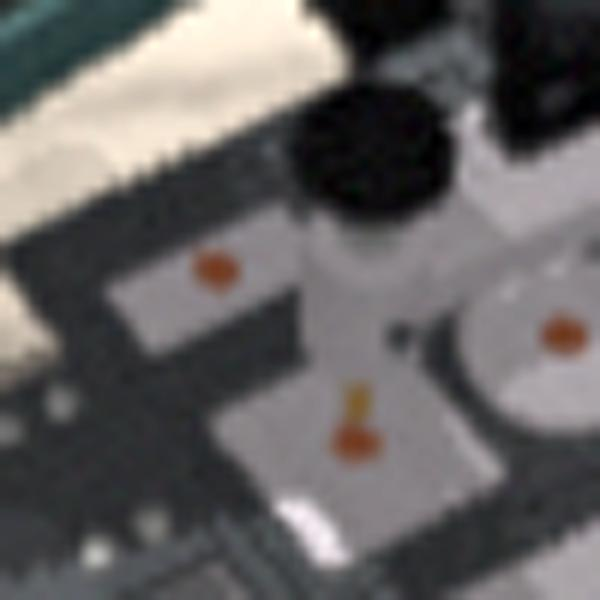

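Call:
send_rows(
  steps=[
    [[0,0,0],[0,0,0.0],0.0],
    [[0,0,0.008],[0,0,0],0.0],
    [[0,0,0.016],[0,0,0],0.0],
    [[0,0,0.024],[0,0,0],0.0],
    [[0,0,0.028],[0,0,0],0.0],
  ],
)

```text
time_s: 18.65
tool_pos: [0.6238, -0.1374, 0.1348]
tool_rot: [-180.0, -0.1, 84.8]
force: [-0.5, 0.3, -0.7]
grip_width: 0.0008
```

```bash
python3 -c "
from m import *
st();print(to(*S((.6243,-.1384)),.114))
"
```

```text
t 18.65 stage xy [0.0024 0.0085] z 0.1348 rot [-1.7997e+02 -5.0000e-02  8.4820e+01] F [-0.48  0.26 -0.68] w 0.0008 pos [ 0.6238 -0.1374  0.1348] q [-18.  22.  35.  91. -13.  72. 105.]
[-0.001   0.0006  0.0208]
```

Call:
send_rows(
  steps=[
    [[-0.001,0,0.005],[0,0,0.0],0.0],
    [[-0.001,0,0.01],[0,0,0],0.0],
    [[-0.001,0,0.016],[0,0,0],0.0],
    [[-0.001,0,0.021],[0,0,0],0.0],
    [[-0.001,0,0.0245],[0,0,0],0.0],
  ],
)

```text
time_s: 19.07
tool_pos: [0.6247, -0.1391, 0.1139]
tool_rot: [180.0, -0.1, 84.8]
force: [-10.7, 3.0, 32.5]
grip_width: 0.0009
```

Call:
send_rows(
  steps=[
    [[0,0,0],[0,0,0.0],0.0],
    [[0,0,0],[0,0,0],0.0],
    [[0,0,0],[0,0,0],0.0],
    [[0,0,0],[0,0,0],0.0],
    [[0,0,0],[0,0,0],0.0],
  ],
)

```text
time_s: 19.48
tool_pos: [0.6246, -0.1391, 0.1141]
tool_rot: [179.9, -0.1, 84.8]
force: [-6.8, 2.2, 15.9]
grip_width: 0.0004
```

```bash
python3 -c "
from m import *
st(); s=snap('scene','s22')
b=cv2.imread('pics/s22.png')[170:220,310:360]; b=cv2.resize(b,(600,600),interpolation=cv2.INTER_CUBIC)
cv2.imwrite('pics/c22.png',cv2.convertScaleAbs(b,alpha=1.5))
"
```

```text
t 19.48 stage xy [0.0033 0.0069] z 0.1141 rot [ 1.7995e+02 -8.0000e-02  8.4790e+01] F [-6.82  2.21 15.89] w 0.0004 pos [ 0.6246 -0.1391  0.1141] q [-17.  23.  35.  92. -14.  69. 105.]
```

View pics/c22.png

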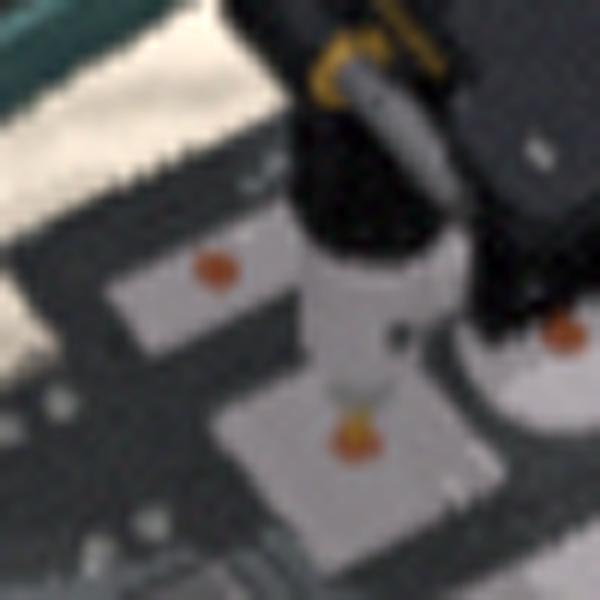

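Call:
send_rows(
  steps=[
    [[0,0,0.001],[0,0,0.0],0.0],
    [[0,0,0.001],[0,0,0],0.0],
    [[0,0,0.001],[0,0,0],0.0],
    [[0,0,0.001],[0,0,0],0.0],
    [[0,0,0.001],[0,0,0],0.0],
  ],
)

```text
time_s: 19.95
tool_pos: [0.6246, -0.139, 0.114]
tool_rot: [179.9, -0.1, 84.8]
force: [-8.8, 2.2, 20.9]
grip_width: 0.0006
```

Call:
send_rows(
  steps=[
    [[0,0,0],[0,0,0.0],0.0],
    [[0,0,-0.015],[0,0,0],0.0],
    [[0,0,-0.035],[0,0,0],0.0],
    [[0,0,-0.06],[0,0,0],0.0],
    [[0,0,-0.09],[0,0,0],0.0],
  ],
)

```text
time_s: 20.37
tool_pos: [0.6236, -0.1387, 0.1994]
tool_rot: [-179.8, 0.0, 84.8]
force: [0.4, -0.8, -0.2]
grip_width: 0.0008
```

Call:
send_rows(
  steps=[
    [[0,-0.035,0],[0,0,0.0],0.0],
    [[0,-0.07,0],[0,0,0],0.0],
    [[0,-0.1,0],[0,0,0],0.0],
    [[0,-0.11,0],[0,0,0],0.0],
    [[0,-0.11,0],[0,0,0],0.0],
  ],
)

```text
time_s: 20.78
tool_pos: [0.5129, -0.1289, 0.2003]
tool_rot: [180.0, -0.1, 84.8]
force: [1.1, -0.0, 0.1]
grip_width: 0.0005
```

```bash
python3 -c "
from m import *
st(); look('23')
b=cv2.imread('pics/s23.png')[130:280,250:450]; b=cv2.resize(b,(800,600),interpolation=cv2.INTER_CUBIC)
cv2.imwrite('pics/c23.png',cv2.convertScaleAbs(b,alpha=1.3))
"
```

```text
t 20.78 stage xy [-0.1089  0.0068] z 0.2003 rot [ 1.7999e+02 -1.3000e-01  8.4770e+01] F [ 1.05 -0.03  0.07] w 0.0005 pos [ 0.5129 -0.1289  0.2003] q [-24.   3.  37. 102.  -2.  76.  98.]
top
  px [295.  146.8] 4 stage [0.0547 0.0582]
  px [293.  171.8] 4 stage [0.0023 0.0584]
scene
  px [327.7 191.9] 6 stage [0.0041 0.0606]
```

View pics/c23.png

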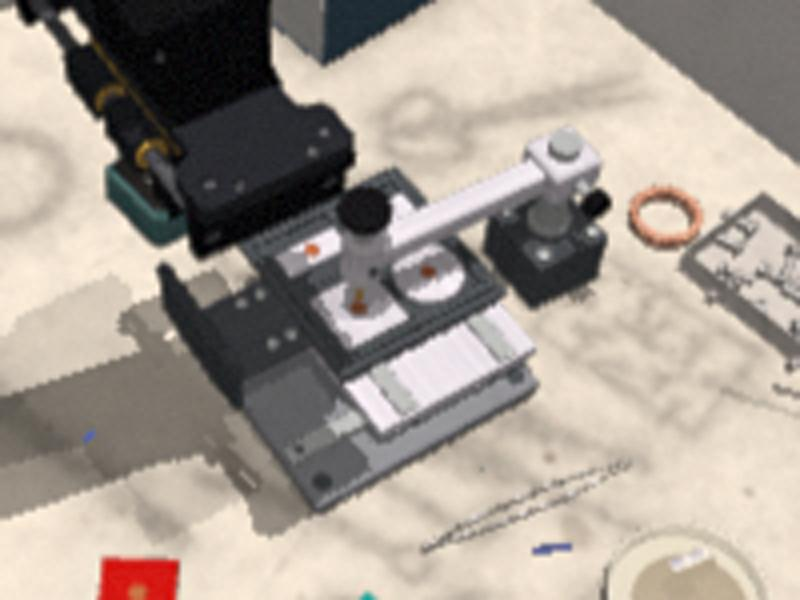

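View pics/t23.png

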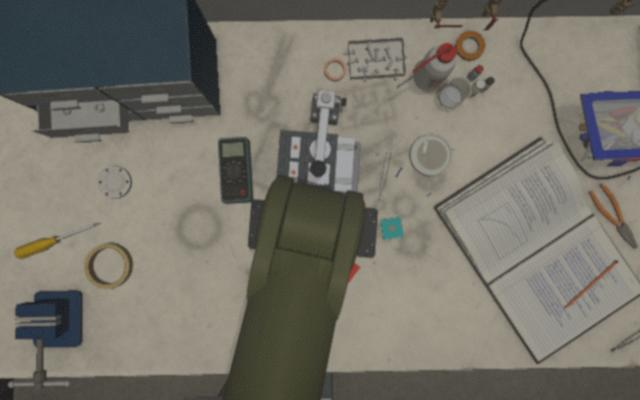

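```bash
python3 -c "
from m import *
print(env.sign_off()); st()"
```

```text
the job is handed in; nothing more can be done
None
the job is handed in; nothing more can be done
```

I pressed both coupons in the order asked and handed the job in at about 21 s of the 72 s allowed. The sign-off gives no verdict, so the result rests on my own checks.

- **What I did:** I slid the carrier by its push plate until the disc's pad was under the needle and held the cap on its stop for about 1 s. After it sprang up I pushed the carrier about 52 mm and held the cap for about 1 s on the square. I measured about 22–33 N at the wrist during the presses.
- **Last checks:** The pictures show the probe up and the needle over the square's pad, which is where the carrier was left. The coupons I could see lie in their pockets, and the meter, tweezers and petri dish look undisturbed. The gripper is clear of everything.
- **Fingertip height:** The closed fingertips sit about 20 mm above the reported tool point. On the first -x push they rode along the top edge of the plate with about 9 N and dragged the carrier only part of the way. I found this by a slow touch test and redid the push lower down. Both presses bottomed at a reported height of 0.114 m, which fits the same 20 mm.
- **Camera agreement:** The top and scene cameras put the pads up to about 2–3 mm apart. I settled the final alignment in the scene view, looking at the needle over each pad, with an estimated error of about 1 mm.

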